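Assemble the bench filter press and screw it down square

TASK

Put the bench filter press together for the autoclave: stack every filter plate that lies on the worktop flat on the bed of the press, with the slots in its ends round the two guide rods, then swing the bridge over the stack until it clicks home in its catch. Then screw the pressure plate down with the two knobs, clockwise and alternately, about a fifth of a turn at a time, so that the yoke under them never leans more than about 5 mm from one screw to the other, until the pressure plate's springs are squeezed by about 3 mm and the yoke is level.

Things in the scene. Friction and masses are not known exactly. Their poses are not given: they have to be found in the camera images.
- filter_press: bench filter press of stainless steel, fixed: base 104 (x) x 240 (y) x 14 mm; in its middle the bed, at its -y end the round pivot column (y = -103 mm) and at its +y end the catch column (y 95 to 119, x -34 to 18 mm, 125 mm high, its jaw open to +x). Turned by up to 0.12 rad. Origin: centre of the underside; y points from the pivot column to the catch column
- bed_top (a point): centre of the top of the bed (50 in x, 78 in y, 26 mm above the worktop; fingers may reach down beside it in x), axes as the press. At y = +46 and -46 mm stand guide rods, 8 mm thick with tapered tips, ending 27 mm above the bed. A plate lies right when its centre is over this point and its long y axis along this y; each slot then has a rod in it with 3 mm play
- bridge (a joint): hinge of the bridge, rad: 0 home in the catch, 1.45 to 1.7 at the start (swung open, away from the robot, at the -y end). Upright axis at bridge_pivot; closes counter-clockwise seen from above. In the last 0.07 rad a rib rides over a sprung ball (about 8 N at the handle) and snaps in behind it, against the end stop
- bridge_handle (a point): middle of the upright black grip (16 mm diameter, 28 mm tall) halfway along the bridge between the knobs, 103 mm from the hinge axis and 140 mm above the worktop (the bridge itself is 36 mm wide, 94 to 110 mm high and 227 mm long). The knobs stand 66 mm to either side, their tops up to 170 mm high while screwed up
- bridge_pivot (a point): point on the upright hinge axis of the bridge, at the top of the pivot column, 112 mm above the worktop
- knob_a (a joint): joint of the round black screw knob at the catch (free) end of the bridge; rad, grows as it turns clockwise seen from above, -0.3 to 10, starts at 0 to 0.4. 1 rad clockwise lowers that end of the yoke, and the knob itself, by 2.86 mm (18 mm a turn). Stays where it is left; 0.1 to 0.15 N m to turn
- knob_b (a joint): joint of the round black screw knob at the pivot end of the bridge; rad, grows as it turns clockwise seen from above, -0.3 to 10, starts at 0 to 0.4. 1 rad clockwise lowers that end of the yoke, and the knob itself, by 2.86 mm (18 mm a turn). Stays where it is left; 0.1 to 0.15 N m to turn
- knob_a_grip (a point): point on the axis of the catch-end knob, halfway up its grip (37 mm diameter, 24 mm tall: 12 mm above and below this point; below it a 20 mm neck); it sinks with the screw. z up
- knob_b_grip (a point): point on the axis of the pivot-end knob, halfway up its grip (37 mm diameter, 24 mm tall: 12 mm above and below this point; below it a 20 mm neck); it sinks with the screw. z up
- yoke_mid (a point): middle of the top of the aluminium yoke (30 x 158 x 12 mm) that is sprung up against both screws under the bridge and carries the pressure plate; its z axis leans off vertical as the yoke leans, about 0.022 rad for each rad between the two knobs
- yoke_end_a (a point): point on top of the yoke at the catch-end screw, 66 mm from yoke_mid; the height of this one against yoke_end_b shows how the yoke leans
- yoke_end_b (a point): point on top of the yoke at the pivot-end screw, 66 mm from yoke_mid
- pressure_plate (a joint): squeeze of the springs between yoke and pressure plate, m: 0 hanging free, grows as the plate is pressed up against the yoke, 0.007 at most; 5 N to begin with and 5 N more for each mm
- pressure_face (a point): centre of the flat underside of the pressure plate (54 in x, 76 in y, 8 mm thick), which comes down on the stack between the rods; 56 mm above the worktop with both knobs at 0. The stack's top is 26 mm plus 6 mm a plate above the worktop
- plate_1: loose stainless filter plate (one of 2 to 4 alike; absent ones read None), 60 (x) x 111 (y) x 6 mm, 0.16 kg, lying flat, long side away from the robot; small holes and a dark seal line on both faces, the same either way up or round. In each 60 mm end a slot 15 mm wide, 17 mm deep. Origin: centre of the underside. Grip it across the 60 mm, amid the long sides, fingertips 1 to 2 mm above the worktop
- plate_2: loose stainless filter plate (one of 2 to 4 alike; absent ones read None), 60 (x) x 111 (y) x 6 mm, 0.16 kg, lying flat, long side away from the robot; small holes and a dark seal line on both faces, the same either way up or round. In each 60 mm end a slot 15 mm wide, 17 mm deep. Origin: centre of the underside. Grip it across the 60 mm, amid the long sides, fingertips 1 to 2 mm above the worktop
- plate_3: loose stainless filter plate (one of 2 to 4 alike; absent ones read None), 60 (x) x 111 (y) x 6 mm, 0.16 kg, lying flat, long side away from the robot; small holes and a dark seal line on both faces, the same either way up or round. In each 60 mm end a slot 15 mm wide, 17 mm deep. Origin: centre of the underside. Grip it across the 60 mm, amid the long sides, fingertips 1 to 2 mm above the worktop
- plate_4: loose stainless filter plate (one of 2 to 4 alike; absent ones read None), 60 (x) x 111 (y) x 6 mm, 0.16 kg, lying flat, long side away from the robot; small holes and a dark seal line on both faces, the same either way up or round. In each 60 mm end a slot 15 mm wide, 17 mm deep. Origin: centre of the underside. Grip it across the 60 mm, amid the long sides, fingertips 1 to 2 mm above the worktop

How it is judged:
By the outcome, as a careful person would: the job done as asked, in the order asked, and still so for the second after the job is handed in, with the robot touching nothing.
Of plate_1, plate_2, plate_3, plate_4 only 2 to 4 are there at a start; the rules pass over those that are not, and their reading is None.
At some moment in a run one of plate_1, plate_2, plate_3, plate_4 may be knocked a few centimetres aside while the robot is not near it.
Once in a run the grip may slacken for a moment while it holds something.
It also fails if it takes over 200 s, if anything falls off the work surface, if the arm or the gripper's body presses on something with over 40 N, if the wrist force passes 120 N, or if a joint passes its speed limit or range.

ROBOT

A 6-joint arm with a two-finger parallel gripper is mounted at the origin on a cart in front of the work surface, level with it; the furniture and walls round the work are solid. World frame = base frame: x ahead of the robot, y to its left, z up, the work surface at z = 0. Lengths are in mm, angles in rad, forces in N, time in s.
With the tool pointing down it reaches from about 300 to 775 mm from the base axis. Payload 14.6 kg.
Tool frame: the origin (TCP) lies between the finger pads; the fingertips stand manip.tip_reach ahead of it and the grasp point (between the pads) lies 5 mm behind it (manip.tip_reach is the distance from the TCP to the fingertips, in mm); z points along the fingers, y is the line along which they close (so a half turn about z gives the same grasp; the last joint's range is limited). The gripper opens to 94 mm and grips with 3 to 60 N. Pads are 16 mm wide; open, the fingers measure 119 mm over their backs; the gripper's body (75 mm by 177 mm) begins 78 mm behind the grasp point.
Start: joints at [1.075, 0.3, 1.521, -0, 1.321, -0.067], TCP at [228.675, 500.197, 219.446] pointing down, gripper open.
Joint ranges: [-3.03, 3.03], [-0.79, 2.21], [0.23, 2.52], [-1.04, 4.18], [0, 3.07], [-2.55, 2.55]. Speed limits (rad/s): [2.22, 2.22, 2.57, 3.14, 3.14, 3.14].

INTERFACE

Orientations are given as [roll, pitch, yaw] about the fixed x, y, z axes, in that order (R = Rz(yaw) Ry(pitch) Rx(roll)).
In Python, from cell import manip gives the robot as it stands. The module is installed in compiled form; this text tells all that it offers.
- The arm moves only by the shell command python3 -m creep 'ROWS' [FORCE]. ROWS is JSON, a list of rows, each a list of 3 entries, a list of its own where there are three numbers: the opening, from -1 (shut) to 1 (fully open), then the shift along the tool's x, y, z in cm, then the turn about the tool's z in units of 5 degrees (1.0 is 5 degrees). In form: [[grip, [tx, ty, tz], roll], ...]. A call has 1 to 12 rows; each row is the pose to reach, as a shift and turn from the pose commanded when the call began, along the tool's axes at that moment; what a row does not reach only later rows make up. A row lasts 1/10 s, in which the tool goes at most 50 mm and 8.59 degrees, less where a joint would pass 70% of its speed; a pose out of reach is approached as far as the arm can. A call with a gripper value outside its range is refused whole. The fingers move at their own pace and stop on an object; FORCE is the grip in N (left out, the last holds). Time passes only in rows, so rows that repeat a pose let the fingers close. It gives the time, the measured TCP pose, the force, the opening and the grip force at its end, in the units of the state.
- manip.read_state(): the state, without advancing time (a new reading comes with each control period).
- manip.camera(name): name is "scene" or "top" or "wrist"; returns the picture (384x512x3 uint8, red, green, blue); there is no depth.
- manip.camera_params(name): a dict with "fovy" (degrees; the focal length in pixels is half the picture's height over the tangent of half this angle, whatever the lens; pixels are square), "cx", "cy" (the principal point, pixels), "origin" and "attitude" of the camera in the world. Camera axes: x right, y down, z forward; pixel columns grow to the right and rows downward; lengths in mm; the calibration is good to about 2 mm. A picture is of the moment at which its call begins: read the wrist's pose just before it. camera_params takes no time and is no camera call; for the wrist camera it gives the pose at the moment of the call.
- manip.sign_off(): hands the job in; it is judged then, once.
The state is a dict: "clock": time; "joints": joint angles; "qd": joint speeds; "effort": joint torques, N m; "eef_pos": TCP position; "eef_rot": TCP orientation; "wrist_force": force on the tool from outside, world axes, zero at the start; "moment": the same for the moment, N m; "finger_gap": finger opening in mm; "finger_force": force on a finger pad.
Only numpy, scipy, OpenCV 4.12 (cv2) and the standard library are available. Lean on these libraries where they do the work, as an engineer would, in place of code of your own. Each camera call takes 0.05 s, during which the arm holds its last target. There are 200 camera calls.

## Working session

There is one attempt and no reset: what is moved stays moved. The work goes in short steps, Python scripts to look and compute and a shell command to move; the robot and the scene stay as the last step left them, time stands still between calls to the robot, and variables do not carry over. Pictures are saved under pics/ and viewed, at most 14 in all, crops included, and the job is handed in when it is done.

```bash
mkdir -p pics; cat > h.py <<'E'
import numpy as np, cv2, json
from cell import manip
from scipy.spatial.transform import Rotation as Ro
def R_of(att):
    a=np.array(att,float)
    return a if a.shape==(3,3) else (Ro.from_euler('xyz',a).as_matrix() if a.size==3 else Ro.from_quat(a).as_matrix())
def shot(name,fn=None):
    p=manip.camera_params(name); im=manip.camera(name)
    if fn: cv2.imwrite('pics/'+fn+'.png',im[:,:,::-1]); json.dump({k:np.array(v).tolist() for k,v in p.items()},open('pics/'+fn+'.json','w'))
    return im,p
def load(fn): return json.load(open('pics/'+fn+'.json'))
def ray(p,uv):
    f=192/np.tan(np.radians(p['fovy'])/2)
    d=R_of(p['attitude'])@np.array([(uv[0]-p['cx'])/f,(uv[1]-p['cy'])/f,1.])
    return np.array(p['origin'],float),d
def onz(p,uv,z):
    o,d=ray(p,uv); return o+d*(z-o[2])/d[2]
def tri(l):
    A=np.zeros((3,3));b=np.zeros(3)
    for p,uv in l:
        o,d=ray(p,uv);d=d/np.linalg.norm(d);M=np.eye(3)-np.outer(d,d);A+=M;b+=M@o
    x=np.linalg.solve(A,b); return x
def proj(p,X):
    f=192/np.tan(np.radians(p['fovy'])/2)
    c=R_of(p['attitude']).T@(np.array(X,float)-np.array(p['origin'])); return c[:2]/c[2]*f+[p['cx'],p['cy']]
def st():
    s=manip.read_state(); print({k:np.round(s[k],3).tolist() for k in ('clock','joints','eef_pos','eef_rot','wrist_force','finger_gap','finger_force')}); return s
E
python3 - <<'E'
from h import *
st(); print(manip.tip_reach)
a,p=shot('scene','scene0');b,q=shot('top','top0')
print(p,q)
w,r=shot('wrist','wrist0');print(r)
E
```

```text
{'clock': 0.0, 'joints': [1.075, 0.3, 1.522, -0.0, 1.321, -0.067], 'eef_pos': [228.577, 499.99, 218.88], 'eef_rot': [-3.14, -0.0, 2.713], 'wrist_force': [0.558, 0.107, 0.437], 'finger_gap': 94.173, 'finger_force': 0.0}
14.0
{'fovy': 48.11172347641744, 'cx': 256.8094271974495, 'cy': 184.32862221963433, 'origin': array([ 128.59647693, -294.81449547,  841.31252604]), 'attitude': array([-2.44400445, -0.01012698, -0.69153706])} {'fovy': 46.1875363626298, 'cx': 250.0289490063058, 'cy': 183.6498543343633, 'origin': array([ 427.31679093,  168.65900488, 1081.71572892]), 'attitude': array([-3.08579128,  0.00844705, -1.5493278 ])}
{'fovy': 65.53182749225314, 'cx': 253.49905705099783, 'cy': 193.9598970354531, 'origin': array([164.44752145, 529.29595567, 385.19704185]), 'attitude': array([2.89724541e+00, 9.00002825e-04, 1.14170617e+00])}
```

View pics/scene0.png

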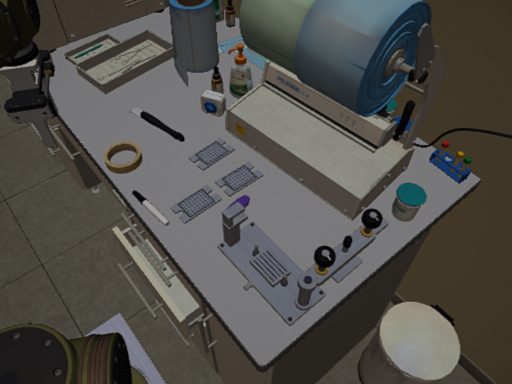

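View pics/top0.png

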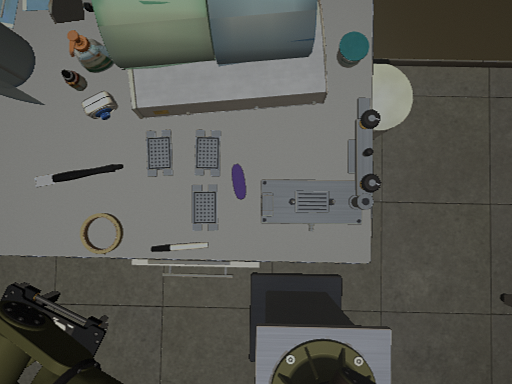

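The scene shows three plates. In the top view they are at about (159,152), (208,152) and (204,207). The press is at about (313,202), its pivot at (363,202), and the open bridge points up (+x) with knobs at (370,118) and (370,183) and the handle at (368,152). I'll take enlarged crops to get pixel positions.

```bash
python3 - <<'E'
from h import *
q=load('top0');p=load('scene0')
im=cv2.imread('pics/top0.png')
c=cv2.resize(im[90:240,130:390],None,fx=3,fy=3,interpolation=cv2.INTER_CUBIC);cv2.imwrite('pics/topc.png',c)
for n,uv,z in [('p1',(159,152),6),('p2',(208,152),6),('p3',(204.5,207),6),('bed',(313,202),26),('piv',(362,202),112),('hnd',(368,152),154),('ka',(370,118),165),('kb',(370,183),165)]: print(n,onz(q,uv,z).round())
# segmented plates: dark hole areas & bright
hsv=cv2.cvtColor(im,cv2.COLOR_BGR2HSV)
print(im[110:115,180],im[152,180],im[134,159],im[152,150:168].tolist())
E
```

```text
p1 [559. 400.   6.]
p2 [561. 282.   6.]
p3 [429. 287.   6.]
bed [446.  31.  26.]
piv [447. -63. 112.]
hnd [550. -65. 154.]
ka [618. -66. 165.]
kb [485. -67. 165.]
[[60 67 71]
 [61 66 71]
 [60 67 69]
 [57 64 68]
 [68 73 76]] [121 124 123] [122 126 125] [[107, 103, 98], [78, 74, 71], [95, 91, 87], [118, 115, 109], [103, 99, 94], [96, 93, 88], [112, 108, 104], [116, 113, 108], [110, 106, 102], [109, 107, 102], [117, 114, 109], [114, 111, 107], [111, 107, 103], [113, 110, 104], [116, 112, 108], [115, 110, 105], [113, 109, 104], [118, 113, 110]]
```

View pics/topc.png

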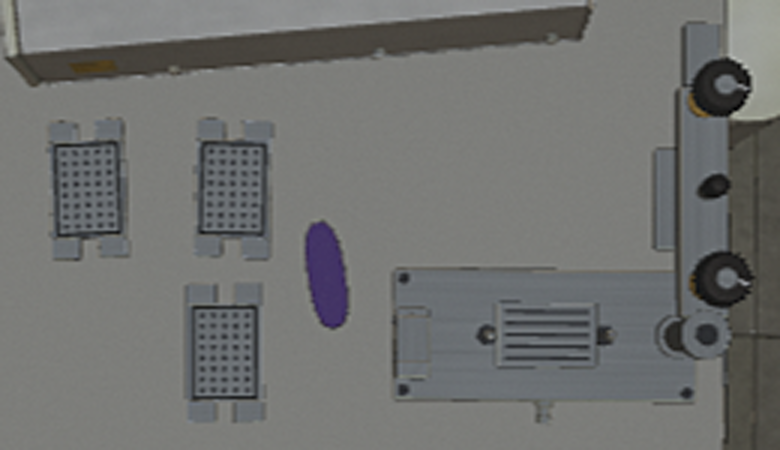

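The view agrees: the plates' long sides lie along world x, and the press lies along world y near (446,31), with the bridge open toward +x. Next I'll move the wrist camera over the plates.

```bash
cat >> h.py <<'E'
def goal(x,y,z,yaw,s=None):
    s=s or manip.read_state(); R=Ro.from_euler('xyz',s['eef_rot']).as_matrix()
    d=R.T@(np.array([x,y,z])-s['eef_pos'])/10
    dy=(s['eef_rot'][2]-yaw+np.pi)%(2*np.pi)-np.pi
    print('shift',d.round(2).tolist(),'turn',round(np.degrees(dy)/5,2)); return d
E
python3 -c "
from h import *
goal(470,320,240,np.pi)"
```

```text
shift [-29.44, -6.34, -2.1] turn -4.91
```

```bash
python3 -m creep '[[1,[-4,-0.9,-0.3],-0.7],[1,[-8,-1.7,-0.6],-1.4],[1,[-12,-2.6,-0.9],-2.1],[1,[-16,-3.5,-1.2],-2.8],[1,[-20,-4.3,-1.5],-3.5],[1,[-24,-5.2,-1.8],-4.2],[1,[-28,-6,-2],-4.9],[1,[-29.4,-6.3,-2.1],-4.9],[1,[-29.4,-6.3,-2.1],-4.9],[1,[-29.4,-6.3,-2.1],-4.9]]'
python3 - <<'E'
from h import *
s=st(); w,r=shot('wrist','w1'); print(r['origin'],r['attitude'])
E
```

```text
clock: 1.15
eef_pos: [469.1, 321.3, 240.2]
eef_rot: [-3.142, -0.001, 3.14]
wrist_force: [0.2, -0.2, 0.2]
finger_gap: 93.9
finger_force: 0.0
{'clock': 1.15, 'joints': [0.536, 0.327, 1.437, 0.0, 1.378, -1.033], 'eef_pos': [469.066, 321.251, 240.16], 'eef_rot': [-3.142, -0.001, 3.14], 'wrist_force': [0.158, -0.208, 0.243], 'finger_gap': 93.857, 'finger_force': 0.0}
[398.64608578 321.46034084 406.45226202] [ 2.89779554e+00 -1.56173654e-05  1.56860711e+00]
```

View pics/w1.png

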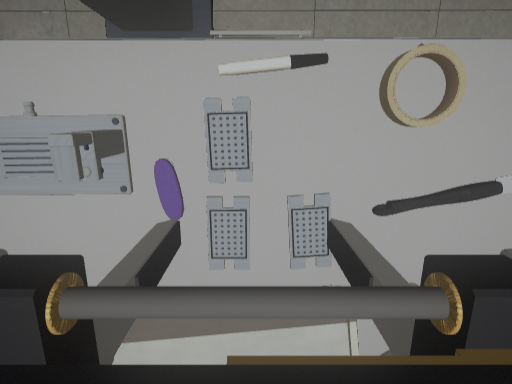

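The wrist picture shows the three plates at (229,139), (228,232) and (310,231). I'll segment them by colour, project onto z=6 and cross-check with the top camera.

```bash
cat >> h.py <<'E'
def plates(im,p,z=6,lo=3000,hi=9000,show=True):
    a=cv2.GaussianBlur(im,(3,3),0).astype(int); m=((a[:,:,2]-a[:,:,0])>2).astype(np.uint8)
    m=cv2.morphologyEx(m,cv2.MORPH_CLOSE,np.ones((3,3),np.uint8))
    m=cv2.morphologyEx(m,cv2.MORPH_OPEN,np.ones((3,3),np.uint8))
    out=[]
    for c in cv2.findContours(m,cv2.RETR_EXTERNAL,cv2.CHAIN_APPROX_NONE)[0]:
        w=np.array([onz(p,q,z)[:2] for q in c[:,0]],np.float32)
        if len(w)<10: continue
        A=cv2.contourArea(w); (cx,cy),(sa,sb),an=cv2.minAreaRect(w)
        if lo<A<hi and max(sa,sb)<140 and min(sa,sb)>40:
            M=cv2.moments(w); ang=an if sa>sb else an+90; ang=(ang+90)%180-90
            out.append((M['m10']/M['m00'],M['m01']/M['m00'],ang,max(sa,sb),min(sa,sb)))
            if show: print('plate',np.round([cx,cy],1),np.round(out[-1],1),'area',round(A))
    return out
E
python3 - <<'E'
from h import *
for f in ('w1','top0'):
    print(f); plates(cv2.imread(f'pics/{f}.png')[:,:,::-1],load(f))
# heights by triangulating plate centres
r,q=load('w1'),load('top0')
a=plates(cv2.imread('pics/w1.png')[:,:,::-1],r,6,show=0);b=plates(cv2.imread('pics/top0.png')[:,:,::-1],q,6,show=0)
for x in a:
    y=min(b,key=lambda y:np.hypot(x[0]-y[0],x[1]-y[1]))
    print(tri([(r,proj(r,[*x[:2],6])),(q,proj(q,[*y[:2],6]))]).round(1))
E
```

```text
w1
plate [557.4 284.2] [ 5.573e+02  2.846e+02 -4.000e-01  1.100e+02  5.800e+01] area 5657
plate [554.9 401.1] [554.3 400.7   3.4 111.2  58.6] area 5531
plate [426.1 288.5] [425.9 288.    1.5 111.1  60. ] area 5768
top0
plate [428.1 286.6] [428.  286.9   1.5 107.5  59.9] area 5713
plate [560.2 283.1] [560.5 283.4   1.1 108.8  60.3] area 5374
plate [557.7 400.4] [557.4 400.4   4.2 108.   60.3] area 5438
plate [827.5 -66.3] [ 8.279e+02 -6.600e+01  6.000e-01  7.440e+01  7.280e+01] area 4290
[561.4 284.1  -3.8]
[558.8 403.   -5.6]
[427.2 287.6  -2.1]
```

```bash
python3 -m creep '[[1,[0.2,-3,0],1.7],[1,[0.4,-6,0],3.4],[1,[0.6,-9,0],5.1],[1,[0.8,-12,0],6.8],[1,[1,-15,0],8.5],[1,[1.2,-18,0],10.2],[1,[1.4,-21,0],11.9],[1,[1.6,-24,0],13.6],[1,[2.3,-26.1,0],15.3],[1,[2.3,-26.1,0],17],[1,[2.3,-26.1,0],18],[1,[2.3,-26.1,0],18]]'
python3 -m creep '[[1,[0,0,0],0],[1,[0,0,0],0]]' >/dev/null
python3 - <<'E'
from h import *
s=st(); w,r=shot('wrist','w2'); 
E
```

```text
clock: 2.4
eef_pos: [446.1, 60.7, 240.6]
eef_rot: [3.141, -0.0, 1.569]
wrist_force: [0.6, 0.6, -0.1]
finger_gap: 93.9
finger_force: 0.0
{'clock': 2.6, 'joints': [0.053, 0.058, 1.757, 0.0, 1.327, 0.051], 'eef_pos': [446.386, 60.262, 240.456], 'eef_rot': [3.142, -0.0, 1.573], 'wrist_force': [-0.517, 0.307, 0.005], 'finger_gap': 93.99, 'finger_force': 0.0}
```

View pics/w2.png

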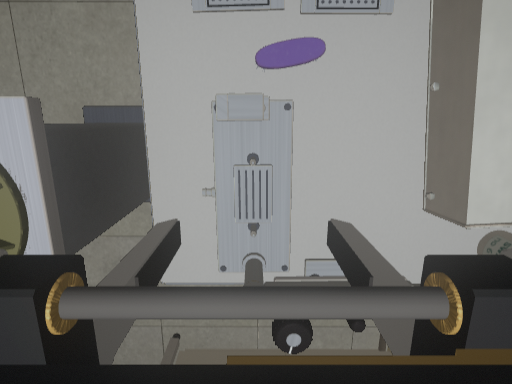

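The wrist view shows the press base from (215,100) to (292,272), rods near (253,159) and (253,227), and the bed between them. I'll enlarge it next to the top view.

```bash
python3 - <<'E'
from h import *
a=cv2.imread('pics/w2.png')[88:286,196:312];a=cv2.resize(a,None,fx=3,fy=3,interpolation=cv2.INTER_CUBIC)
t=cv2.imread('pics/top0.png')[172:238,255:373];t=cv2.resize(cv2.rotate(t,cv2.ROTATE_90_CLOCKWISE),None,fx=5,fy=5,interpolation=cv2.INTER_CUBIC)
o=np.zeros((600,800,3),np.uint8);o[:a.shape[0],:a.shape[1]]=a;o[:t.shape[0],400:400+t.shape[1]]=t
cv2.imwrite('pics/cmp.png',np.clip(o.astype(float)*1.5,0,255))
E
```

```text
[ WARN:0@0.543] global loadsave.cpp:1063 imwrite_ Unsupported depth image for selected encoder is fallbacked to CV_8U.
```

View pics/cmp.png

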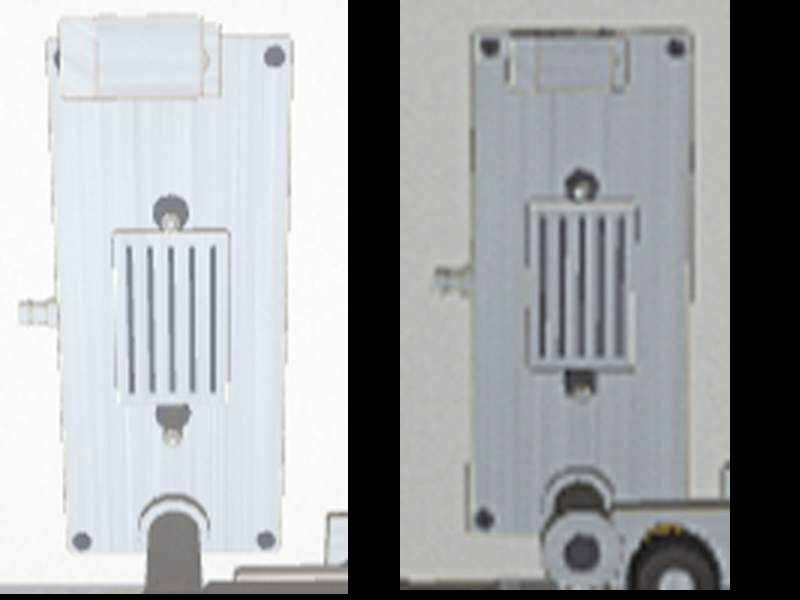

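```bash
python3 - <<'E'
from h import *
r,q=load('w2'),load('top0')
W=lambda u,v:(196+(u+.5)/3-.5,88+(v+.5)/3-.5)
def T(u,v):
    x=(u-400+.5)/5-.5;y=(v+.5)/5-.5; return (255+y,172+65-x)
pts={'rod+':((171,222),(582,190),53),'rod-':((172,437),(580,390),53),'bTR':((274,56),(676,47),14),'bBL':((82,541),(484,520),14),
'bedTL':((114,232),(529,202),26),'bedTR':((229,232),(636,204),26),'bedBL':((116,403),(529,369),26),'bedBR':((228,403),(634,369),26),'boltTL':((57,56),(489,46),14)}
for k,(a,b,z) in pts.items(): print(k,tri([(r,W(*a)),(q,T(*b))]).round(1),'wrist',onz(r,W(*a),z).round(1)[:2],'top',onz(q,T(*b),z).round(1)[:2])
print('bBR wrist',onz(r,W(266,540),14))
E
```

```text
rod+ [445.9  80.9  50.9] wrist [444.8  81.7] top [447.   80.6]
rod- [446.7 -11.2  48.4] wrist [445.3  -9.2] top [448.  -10.5]
bTR [490.7 146.4  -0.7] wrist [488.  146.6] top [490.9 145.9]
bBL [403.4 -78.6  13.8] wrist [401.9 -78. ] top [404.8 -79. ]
bedTL [422.   74.4  37.6] wrist [420.3  73.7] top [422.9  72.3]
bedTR [473.5  67.8 -16.9] wrist [469.5  73.7] top [472.9  72.2]
bedBL [422.2  -5.2  23.8] wrist [420.1  -3.6] top [424.5  -5.7]
bedBR [472.5  -6.9  15.8] wrist [470.3  -3.5] top [473.6  -5.1]
boltTL [403.1 145.1  63.1] wrist [396.6 146.5] top [402.3 144.6]
bBR wrist [490.5757877  -77.36722243  14.        ]
```

```bash
python3 -c "
from h import *
goal(426,288.2,80,np.pi+np.radians(1.5))"

```

```text
shift [22.81, -2.01, 16.05] turn -18.29
```

```bash
python3 -m creep '[[1,[3,-0.2,0],-1.7],[1,[6,-0.4,0],-3.4],[1,[9,-0.6,0],-5.1],[1,[12,-0.8,0],-6.8],[1,[15,-1,0],-8.5],[1,[18,-1.2,2],-10.2],[1,[21,-1.4,5],-11.9],[1,[22.8,-2,8],-13.6],[1,[22.8,-2,11],-15.3],[1,[22.8,-2,14],-17],[1,[22.8,-2,16],-18.3],[1,[22.8,-2,16],-18.3]]'
python3 -m creep '[[1,[0,0,0],0],[1,[0,0,0],0]]' >/dev/null
python3 - <<'E'
from h import *
s=st(); w,r=shot('wrist','w3'); plates(w,r)
goal(426,288.2,15.5,np.pi+np.radians(1.5))
E
```

```text
clock: 3.85
eef_pos: [425.5, 287.2, 78.0]
eef_rot: [-3.139, -0.004, -3.114]
wrist_force: [0.7, -0.1, 0.8]
finger_gap: 94.2
finger_force: 0.0
{'clock': 4.05, 'joints': [0.522, 0.384, 1.757, 0.0, 0.998, -1.071], 'eef_pos': [427.401, 288.121, 81.814], 'eef_rot': [3.141, 0.002, -3.119], 'wrist_force': [-0.444, 0.019, 0.28], 'finger_gap': 93.986, 'finger_force': 0.0}
plate [426.4 288. ] [426.5 288.    1.6 110.6  59.2] area 5829
shift [0.15, 0.01, 6.63] turn -0.03
```

```bash
python3 -m creep '[[1,[0.1,0,3],0],[1,[0.1,0,6],0],[1,[0.1,0,6.4],0],[1,[0.1,0,6.4],0]]' | grep -E 'pos|force'
python3 -m creep '[[1,[0,0,0],0]]' | grep -E 'pos|force'
```

```text
eef_pos: [426.0, 287.8, 17.0]
wrist_force: [0.1, 0.5, -0.0]
finger_force: 0.0
eef_pos: [426.6, 288.1, 18.1]
wrist_force: [-0.2, 0.0, -0.2]
finger_force: 0.0
```

```bash
python3 -m creep '[[1,[0,0,0.2],0],[-1,[0,0,0.2],0],[-1,[0,0,0.2],0],[-1,[0,0,0.2],0],[-1,[0,0,0.2],0],[-1,[0,0,0.2],0],[-1,[0,0,0.2],0],[-1,[0,0,0.2],0]]' 35
python3 -m creep '[[-1,[0,0,0],0],[-1,[0,0,-3],0],[-1,[0,0,-8],0],[-1,[0,0,-13],0],[-1,[0,0,-15.5],0],[-1,[0,0,-15.5],0],[-1,[0,0,-15.5],0]]'
python3 -c "
from h import *
goal(445.2,36,175,np.pi/2+0.01)"
```

```text
clock: 5.4
eef_pos: [425.8, 287.7, 14.5]
eef_rot: [3.142, 0.0, -3.117]
wrist_force: [0.0, 0.4, 1.3]
finger_gap: 59.2
finger_force: 35.0
clock: 6.1
eef_pos: [425.5, 287.5, 168.7]
eef_rot: [-3.141, -0.001, -3.117]
wrist_force: [-0.8, -0.4, -1.8]
finger_gap: 59.4
finger_force: 35.0
shift [-1.34, -25.19, -0.63] turn 18.17
```

```bash
python3 -m creep '[[-1,[-0.1,-2.5,-0.6],1.6],[-1,[-0.3,-5,-0.6],3.2],[-1,[-0.4,-7.5,-0.6],4.8],[-1,[-0.5,-10,-0.6],6.4],[-1,[-0.7,-12.5,-0.6],8],[-1,[-0.8,-15,-0.6],9.6],[-1,[-1,-17.5,-0.6],11.2],[-1,[-1.1,-20,-0.6],12.8],[-1,[-1.2,-22.5,-0.6],14.4],[-1,[-1.3,-25.2,-0.6],16],[-1,[-1.3,-25.2,-0.6],17.5],[-1,[-1.3,-25.2,-0.6],18.2]]'
python3 -m creep '[[-1,[0,0,0],0],[-1,[0,0,0],0],[-1,[0,0,0],0]]' 
python3 - <<'E'
from h import *
s=st(); w,r=shot('wrist','w4'); plates(w,r,s['eef_pos'][2]-14-1+6)
goal(445.2,36,90,np.pi/2+0.01)
w=cv2.convertScaleAbs(w,alpha=1.6)
cv2.imwrite('pics/w4c.png',cv2.resize(w[60:330,110:410,::-1],None,fx=2.2,fy=2.2))
E
```

```text
clock: 7.3
eef_pos: [444.4, 35.3, 173.4]
eef_rot: [-3.138, 0.0, 1.572]
wrist_force: [0.1, -0.7, -0.3]
finger_gap: 59.7
finger_force: 35.0
clock: 7.6
eef_pos: [444.9, 36.2, 174.8]
eef_rot: [-3.14, 0.0, 1.58]
wrist_force: [0.2, 0.6, -0.6]
finger_gap: 59.3
finger_force: 35.0
{'clock': 7.6, 'joints': [-0.001, 0.115, 1.854, -0.0, 1.174, -0.01], 'eef_pos': [444.853, 36.219, 174.758], 'eef_rot': [-3.14, 0.0, 1.58], 'wrist_force': [0.196, 0.588, -0.562], 'finger_gap': 59.317, 'finger_force': 34.999}
shift [-0.02, 0.03, 8.5] turn -0.01
```

View pics/w4c.png

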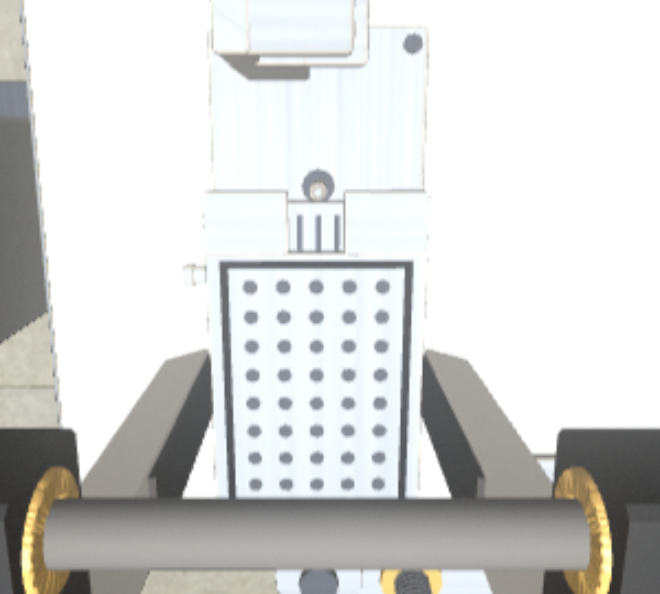

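Rod +y is visible at crop (318,190) through the plate's slot, whose edges are at x=288 and 345, so x alignment looks good. I'll compute the offsets.

```bash
python3 - <<'E'
from h import *
r=load('w4')
C=lambda u,v:(110+(u+.5)/2.2-.5,60+(v+.5)/2.2-.5)
for n,a,z in [('endL',(207,191),166.3),('endR',(428,191),166.3),('slotL',(288,220),166.3),('slotR',(345,220),166.3),('slotbot',(316,252),166.3),('boltTR',(413,43),14),('rod',(318,190),53)]:
    print(n,onz(r,C(*a),z).round(1))
E
```

```text
endL [414.9  90.8 166.3]
endR [473.2  91.3 166.3]
slotL [436.2  83.3 166.3]
slotR [451.4  83.4 166.3]
slotbot [443.8  74.7 166.3]
boltTR [488.3 147.   14. ]
rod [444.4  81.6  53. ]
```

```bash
python3 -m creep '[[-1,[0,0.05,4],0],[-1,[0,0.05,8],0],[-1,[0,0.05,9.5],0],[-1,[0,0.05,9.5],0],[-1,[0,0.05,10.5],0],[-1,[0,0.05,11.5],0],[-1,[0,0.05,12.4],0],[-1,[0,0.05,12.9],0],[-1,[0,0.05,13.1],0],[-1,[0,0.05,13.1],0],[-1,[0,0.05,13.1],0]]'
python3 -m creep '[[-1,[0,0,0],0]]'
```

```text
clock: 8.75
eef_pos: [445.8, 36.1, 44.7]
eef_rot: [3.141, -0.0, 1.578]
wrist_force: [-0.3, -0.2, -0.9]
finger_gap: 59.2
finger_force: 35.0
clock: 8.85
eef_pos: [445.8, 36.1, 44.8]
eef_rot: [3.141, 0.0, 1.578]
wrist_force: [0.2, 0.5, -1.5]
finger_gap: 59.0
finger_force: 35.0
```

```bash
python3 -m creep '[[-1,[0,0,0.15],0],[-1,[0,0,0.3],0],[-1,[0,0,0.3],0]]'
python3 -m creep '[[-0.3,[0,0,0],0],[1,[0,0,0],0],[1,[0,0,0],0],[1,[0,0,0],0],[1,[0,0,0],0],[1,[0,0,-3],0],[1,[0,0,-8],0],[1,[0,0,-13],0],[1,[0,0,-18],0],[1,[0,0,-18],0],[1,[0,0,-18],0],[1,[0,0,-18],0]]'
python3 - <<'E'
from h import *
s=st(); w,r=shot('wrist','w5'); plates(w,r,32)
t,q=shot('top','top1'); plates(t,q)
goal(557.4,284.5,200,np.pi)
a=cv2.resize(w[60:280,150:360,::-1],None,fx=2,fy=2); b=cv2.resize(t[100:260,130:390,::-1],None,fx=1.4,fy=1.4)
o=np.zeros((440,800,3),np.uint8);o[:,:420]=a;o[:b.shape[0],425:425+b.shape[1]]=b
cv2.imwrite('pics/c5.png',cv2.convertScaleAbs(o,alpha=1.5))
E
```

```text
clock: 9.15
eef_pos: [445.5, 36.1, 41.3]
eef_rot: [-3.141, 0.0, 1.578]
wrist_force: [-0.0, -0.6, -1.2]
finger_gap: 59.3
finger_force: 35.0
clock: 10.35
eef_pos: [445.1, 36.1, 220.2]
eef_rot: [-3.14, -0.0, 1.578]
wrist_force: [1.1, -0.6, -0.2]
finger_gap: 93.8
finger_force: 0.0
{'clock': 10.35, 'joints': [-0.001, 0.068, 1.794, 0.0, 1.282, -0.009], 'eef_pos': [445.094, 36.099, 220.207], 'eef_rot': [-3.14, -0.0, 1.578], 'wrist_force': [1.061, -0.626, -0.192], 'finger_gap': 93.764, 'finger_force': 0.0}
plate [560.2 283.1] [560.5 283.3   1.1 108.8  60.3] area 5409
plate [557.8 400.4] [557.9 400.6   4.2 108.2  60.3] area 5433
plate [827.5 -66.3] [ 8.28e+02 -6.60e+01  6.00e-01  7.44e+01  7.28e+01] area 4296
shift [24.76, 11.42, 1.98] turn -17.91
```

View pics/c5.png

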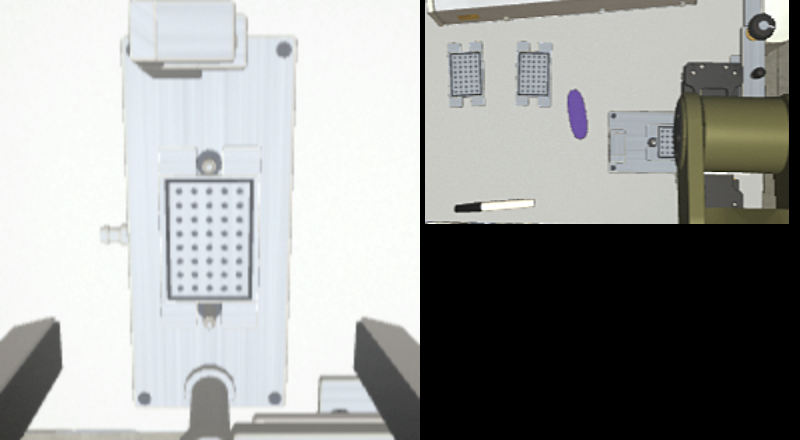

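Plate 1 lies flat with both rods in its slots. The other two plates haven't moved, so I'll fetch the one at (557,284).

```bash
python3 -m creep '[[1,[3,1.2,0],-1.7],[1,[6,2.4,0],-3.4],[1,[9,3.6,0],-5.1],[1,[12,4.8,0],-6.8],[1,[15,6,0],-8.5],[1,[18,7.2,2],-10.2],[1,[21,9,5],-11.9],[1,[23,10.4,8],-13.6],[1,[24.8,11.4,11],-15.3],[1,[24.8,11.4,14],-17],[1,[24.8,11.4,14],-17.9],[1,[24.8,11.4,14],-17.9]]'
python3 -m creep '[[1,[0,0,0],0],[1,[0,0,0],0]]' >/dev/null
python3 - <<'E'
from h import *
s=st(); w,r=shot('wrist','w6'); p=plates(w,r)
p=min(p,key=lambda p:np.hypot(p[0]-557,p[1]-284))
goal(p[0],p[1],15,np.pi+np.radians(p[2]))
E
```

```text
clock: 11.65
eef_pos: [556.9, 284.7, 79.2]
eef_rot: [-3.14, -0.003, -3.141]
wrist_force: [0.1, 1.1, 0.5]
finger_gap: 94.1
finger_force: 0.0
{'clock': 11.85, 'joints': [0.414, 0.603, 1.42, 0.0, 1.118, -1.154], 'eef_pos': [557.947, 284.954, 81.908], 'eef_rot': [3.141, 0.001, 3.138], 'wrist_force': [-0.179, 0.693, 0.925], 'finger_gap': 94.353, 'finger_force': 0.0}
plate [557.3 285. ] [ 5.574e+02  2.849e+02 -2.000e-01  1.095e+02  5.920e+01] area 5804
plate [554.8 401.9] [551.2 403.3   3.9 110.8  58.9] area 5388
plate [461.9 116.3] [ 4.656e+02  1.184e+02 -2.000e-01  6.440e+01  6.400e+01] area 3310
shift [0.06, -0.0, 6.7] turn -0.0
```

```bash
python3 -m creep '[[1,[0.05,0,3],0],[1,[0.05,0,6],0],[1,[0.05,0,6.65],0],[1,[0.05,0,6.65],0],[1,[0.05,0,6.65],0],[-1,[0.05,0,6.65],0],[-1,[0.05,0,6.65],0],[-1,[0.05,0,6.65],0],[-1,[0.05,0,6.65],0],[-1,[0.05,0,6.65],0],[-1,[0.05,0,6.65],0]]' 35
python3 -m creep '[[-1,[0,0,0],0],[-1,[0,0,0],0]]'
python3 -m creep '[[-1,[0,0,-3],0],[-1,[0,0,-8],0],[-1,[0,0,-13],0],[-1,[0,0,-16],0],[-1,[0,0,-16],0],[-1,[0,0,-16],0]]'
python3 -c "
from h import *
goal(444.9,36,175,np.pi/2+0.01)"
```

```text
clock: 13.0
eef_pos: [557.3, 285.0, 15.0]
eef_rot: [3.142, 0.0, 3.14]
wrist_force: [-0.1, 0.4, 1.0]
finger_gap: 59.4
finger_force: 35.0
clock: 13.2
eef_pos: [557.3, 284.9, 15.0]
eef_rot: [3.142, 0.0, 3.14]
wrist_force: [-0.8, 0.8, 0.8]
finger_gap: 59.3
finger_force: 35.0
clock: 13.8
eef_pos: [557.0, 284.8, 174.4]
eef_rot: [-3.141, -0.0, 3.14]
wrist_force: [0.4, 0.1, -2.8]
finger_gap: 59.2
finger_force: 35.0
shift [11.18, -24.9, -0.05] turn 17.87
```

```bash
python3 -m creep '[[-1,[1.1,-2.5,0],1.6],[-1,[2.2,-5,0],3.2],[-1,[3.4,-7.5,0],4.8],[-1,[4.5,-10,0],6.4],[-1,[5.6,-12.5,0],8],[-1,[6.7,-15,0],9.6],[-1,[7.8,-17.5,0],11.2],[-1,[9,-20,0],12.8],[-1,[10.1,-22.5,0],14.4],[-1,[11.2,-24.9,0],16],[-1,[11.2,-24.9,0],17.3],[-1,[11.2,-24.9,0],17.9]]' >/dev/null
python3 -m creep '[[-1,[0,0,0],0],[-1,[0,0,0],0],[-1,[0,0,0],0]]' 
cat > chk.py <<'E'
from h import *
import sys
s=st(); w,r=shot('wrist',sys.argv[1]); z=s['eef_pos'][2]-14-1+6
g=cv2.GaussianBlur(cv2.cvtColor(w,cv2.COLOR_RGB2GRAY),(3,3),0).astype(float)
w=cv2.convertScaleAbs(w,alpha=1.6)
# model overlay: plate outline as expected if centred on TCP, and rods
R=Ro.from_euler('xyz',s['eef_rot']).as_matrix(); 
big=cv2.resize(w,None,fx=3,fy=3,interpolation=cv2.INTER_CUBIC)
def mk(X,col):
    u=proj(r,X); cv2.circle(big,tuple(int(round(v*3+1)) for v in u),2,col,-1)
for a in (-30,-7.5,7.5,30): mk(s['eef_pos']*[1,1,0]+[0,0,z]+R@[55.5,a,0],(255,0,0))
mk(s['eef_pos']*[1,1,0]+[0,0,z]+R@[38.5,0,0],(255,0,0)); mk([444.4,81.6,53],(0,200,0))
cv2.imwrite('pics/'+sys.argv[1]+'c.png',big[380:680,550:970,::-1])
goal(444.9,36,41,np.pi/2+0.01,s)
E
python3 chk.py w7
```

```text
clock: 15.3
eef_pos: [444.7, 36.2, 174.3]
eef_rot: [-3.14, 0.0, 1.58]
wrist_force: [-0.6, 0.8, -1.3]
finger_gap: 59.0
finger_force: 35.0
{'clock': 15.3, 'joints': [-0.001, 0.115, 1.855, -0.0, 1.173, -0.01], 'eef_pos': [444.695, 36.18, 174.273], 'eef_rot': [-3.14, 0.0, 1.58], 'wrist_force': [-0.632, 0.774, -1.323], 'finger_gap': 58.988, 'finger_force': 35.0}
shift [-0.02, 0.04, 13.33] turn -0.01
```

View pics/w7c.png

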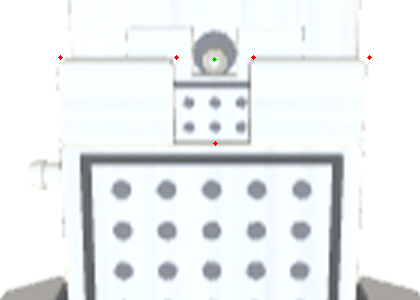

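```bash
python3 -m creep '[[-1,[0,0.08,4],0],[-1,[0,0.08,8],0],[-1,[0,0.08,9.5],0],[-1,[0,0.08,9.5],0],[-1,[0,0.08,10.5],0],[-1,[0,0.08,11.3],0],[-1,[0,0.08,12],0],[-1,[0,0.08,12.4],0],[-1,[0,0.08,12.6],0],[-1,[0,0.08,12.7],0],[-1,[0,0.08,12.7],0],[-1,[0,0.08,12.7],0]]'
python3 -m creep '[[-0.3,[0,0,0],0],[1,[0,0,0],0],[1,[0,0,0],0],[1,[0,0,0],0],[1,[0,0,0],0],[1,[0,0,-3],0],[1,[0,0,-8],0],[1,[0,0,-13],0],[1,[0,0,-17.4],0],[1,[0,0,-17.4],0],[1,[0,0,-17.4],0],[1,[0,0,-17.4],0]]'
python3 - <<'E'
from h import *
s=st(); w,r=shot('wrist','w8')
t,q=shot('top','top2'); plates(t,q)
goal(554.5,401,80,np.pi+np.radians(3.8))
a=cv2.resize(w[60:280,150:360,::-1],None,fx=2,fy=2)
cv2.imwrite('pics/w8c.png',cv2.convertScaleAbs(a,alpha=1.3))
E
```

```text
clock: 16.55
eef_pos: [445.9, 36.1, 48.2]
eef_rot: [3.141, 0.0, 1.578]
wrist_force: [-0.3, 0.0, -0.9]
finger_gap: 59.2
finger_force: 35.0
clock: 17.75
eef_pos: [445.2, 36.1, 220.7]
eef_rot: [-3.14, 0.0, 1.578]
wrist_force: [-0.9, 0.2, -0.3]
finger_gap: 94.0
finger_force: 0.0
{'clock': 17.75, 'joints': [-0.001, 0.067, 1.793, -0.0, 1.283, -0.009], 'eef_pos': [445.242, 36.076, 220.666], 'eef_rot': [-3.14, 0.0, 1.578], 'wrist_force': [-0.927, 0.186, -0.274], 'finger_gap': 93.964, 'finger_force': 0.0}
plate [557.9 400.4] [558.1 400.7   4.1 108.1  60.2] area 5398
plate [827.5 -66.3] [ 8.28e+02 -6.60e+01  6.00e-01  7.44e+01  7.28e+01] area 4284
shift [36.41, 11.23, 14.04] turn -18.67
```

View pics/w8c.png

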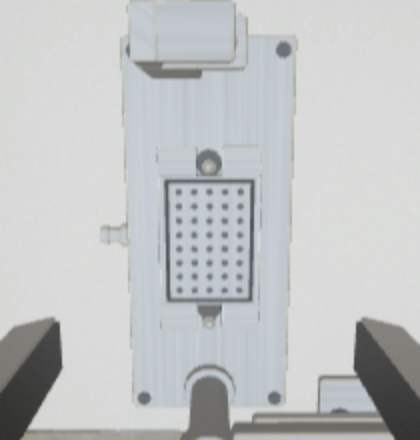

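The second plate is seated, with rods at crop (208,165) and (208,320). Now the third plate.

```bash
python3 -m creep '[[1,[4,1.2,0],-1.7],[1,[8,2.4,0],-3.4],[1,[12,3.7,0],-5.1],[1,[16,5,0],-6.8],[1,[20,6.2,0],-8.5],[1,[24,7.4,2],-10.2],[1,[28,8.7,5],-11.9],[1,[32,10,8],-13.6],[1,[36.4,11.2,11],-15.3],[1,[36.4,11.2,14],-17],[1,[36.4,11.2,14],-18.6],[1,[36.4,11.2,14],-18.6]]'
python3 -m creep '[[1,[0,0,0],0],[1,[0,0,0],0],[1,[0,0,0],0]]' >/dev/null
python3 - <<'E'
from h import *
s=st(); w,r=shot('wrist','w9'); p=plates(w,r)
p=min(p,key=lambda p:np.hypot(p[0]-555,p[1]-401))
goal(p[0],p[1],15,np.pi+np.radians(p[2]))
E
```

```text
clock: 19.05
eef_pos: [554.2, 400.7, 79.3]
eef_rot: [-3.14, -0.003, -3.079]
wrist_force: [-0.0, 0.2, 0.7]
finger_gap: 94.1
finger_force: 0.0
{'clock': 19.35, 'joints': [0.572, 0.724, 1.216, 0.0, 1.2, -1.057], 'eef_pos': [555.312, 400.824, 82.73], 'eef_rot': [3.141, 0.001, -3.084], 'wrist_force': [-0.842, 0.955, -0.552], 'finger_gap': 94.218, 'finger_force': 0.0}
plate [554.7 401.4] [554.7 401.5   3.9 110.8  59.3] area 5841
shift [0.05, 0.07, 6.76] turn -0.12
```

```bash
python3 -m creep '[[1,[0.05,0.07,3],-0.1],[1,[0.05,0.07,6],-0.1],[1,[0.05,0.07,6.7],-0.1],[1,[0.05,0.07,6.7],-0.1],[1,[0.05,0.07,6.7],-0.1],[-1,[0.05,0.07,6.7],-0.1],[-1,[0.05,0.07,6.7],-0.1],[-1,[0.05,0.07,6.7],-0.1],[-1,[0.05,0.07,6.7],-0.1],[-1,[0.05,0.07,6.7],-0.1],[-1,[0.05,0.07,6.7],-0.1]]' 35
python3 -m creep '[[-1,[0,0,0],0],[-1,[0,0,0],0]]'
python3 -m creep '[[-1,[0,0,-3],0],[-1,[0,0,-8],0],[-1,[0,0,-13],0],[-1,[0,0,-16],0],[-1,[0,0,-16],0],[-1,[0,0,-16],0]]'
python3 -c "
from h import *
goal(445.4,36,175,np.pi/2+0.01)"
```

```text
clock: 20.5
eef_pos: [554.5, 401.6, 15.0]
eef_rot: [-3.142, -0.0, -3.073]
wrist_force: [-0.1, 0.2, 0.5]
finger_gap: 59.1
finger_force: 35.0
clock: 20.7
eef_pos: [554.5, 401.6, 15.0]
eef_rot: [3.142, 0.0, -3.073]
wrist_force: [-0.2, -0.1, 0.8]
finger_gap: 59.1
finger_force: 35.0
clock: 21.3
eef_pos: [554.3, 401.5, 174.4]
eef_rot: [-3.141, -0.0, -3.073]
wrist_force: [-0.6, -0.4, -1.8]
finger_gap: 59.2
finger_force: 35.0
shift [13.37, -35.71, -0.05] turn 18.67
```

```bash
python3 -m creep '[[-1,[1.3,-3.6,0],1.6],[-1,[2.7,-7.1,0],3.2],[-1,[4,-10.7,0],4.8],[-1,[5.3,-14.3,0],6.4],[-1,[6.7,-17.9,0],8],[-1,[8,-21.4,0],9.6],[-1,[9.4,-25,0],11.2],[-1,[10.7,-28.6,0],12.8],[-1,[12,-32.1,0],14.4],[-1,[13.4,-35.7,0],16],[-1,[13.4,-35.7,0],17.6],[-1,[13.4,-35.7,0],18.7]]' >/dev/null
python3 -m creep '[[-1,[0,0,0],0],[-1,[0,0,0],0],[-1,[0,0,0],0],[-1,[0,0,0],0]]' 
python3 chk.py w10
```

```text
clock: 22.9
eef_pos: [445.1, 36.4, 174.6]
eef_rot: [-3.141, 0.0, 1.58]
wrist_force: [-0.7, 0.2, -2.4]
finger_gap: 59.6
finger_force: 35.0
{'clock': 22.9, 'joints': [-0.0, 0.115, 1.854, -0.0, 1.173, -0.01], 'eef_pos': [445.138, 36.391, 174.622], 'eef_rot': [-3.141, 0.0, 1.58], 'wrist_force': [-0.669, 0.204, -2.422], 'finger_gap': 59.592, 'finger_force': 34.999}
shift [-0.04, -0.02, 13.36] turn -0.01
```

View pics/w10c.png

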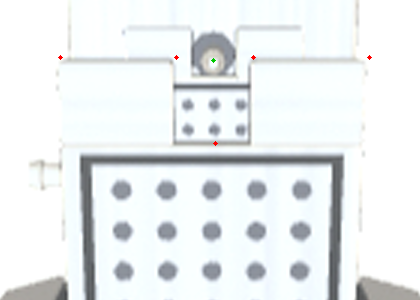

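```bash
python3 -m creep '[[-1,[-0.03,0.06,4],0],[-1,[-0.03,0.06,8],0],[-1,[-0.03,0.06,9],0],[-1,[-0.03,0.06,9],0],[-1,[-0.03,0.06,10],0],[-1,[-0.03,0.06,11],0],[-1,[-0.03,0.06,11.6],0],[-1,[-0.03,0.06,11.9],0],[-1,[-0.03,0.06,12.1],0],[-1,[-0.03,0.06,12.15],0],[-1,[-0.03,0.06,12.15],0],[-1,[-0.03,0.06,12.15],0]]'
python3 -m creep '[[-0.3,[0,0,0],0],[1,[0,0,0],0],[1,[0,0,0],0],[1,[0,0,0],0],[1,[0,0,0],0],[1,[0,0,-3],0],[1,[0,0,-8],0],[1,[0,0,-13],0],[1,[0,0,-16.8],0],[1,[0,0,-16.8],0],[1,[0,0,-16.8],0],[1,[0,0,-16.8],0]]'
python3 - <<'E'
from h import *
s=st(); w,r=shot('wrist','w11')
t,q=shot('top','top3'); plates(t,q)
# dark seal-line rectangle on the stack: compare successive pictures
for f,z in (('w5',32),('w8',38),('w11',44)):
    im=cv2.imread(f'pics/{f}.png',0); r=load(f)
    sub=im[100:260,200:310]; m=(sub<85).astype(np.uint8)
    best=[]
    for c in cv2.findContours(m,cv2.RETR_EXTERNAL,cv2.CHAIN_APPROX_NONE)[0]:
        if cv2.contourArea(c)>800:
            wd=np.array([onz(r,q0+[200,100],z)[:2] for q0 in c[:,0].astype(float)],np.float32); print(f,cv2.minAreaRect(wd))
E
```

```text
clock: 24.15
eef_pos: [446.0, 35.9, 53.7]
eef_rot: [3.141, 0.0, 1.578]
wrist_force: [0.3, 0.1, -1.1]
finger_gap: 59.1
finger_force: 35.0
clock: 25.35
eef_pos: [445.3, 35.9, 220.1]
eef_rot: [-3.139, -0.0, 1.578]
wrist_force: [-0.3, 0.4, -0.9]
finger_gap: 94.3
finger_force: 0.0
{'clock': 25.35, 'joints': [-0.002, 0.068, 1.794, -0.0, 1.282, -0.009], 'eef_pos': [445.347, 35.928, 220.131], 'eef_rot': [-3.139, -0.0, 1.578], 'wrist_force': [-0.293, 0.424, -0.873], 'finger_gap': 94.317, 'finger_force': 0.0}
plate [827.5 -66.3] [ 8.279e+02 -6.600e+01  6.000e-01  7.440e+01  7.280e+01] area 4302
```

```bash
python3 - <<'E'
from h import *
for f,z in (('w5',32),('w8',38),('w11',44)):
    im=cv2.imread(f'pics/{f}.png',0); r=load(f)
    sub=cv2.resize(im[100:270,195:315],None,fx=3,fy=3,interpolation=cv2.INTER_CUBIC)
    for off in (12,):
        m=cv2.adaptiveThreshold(sub,1,cv2.ADAPTIVE_THRESH_MEAN_C,cv2.THRESH_BINARY_INV,41,off)
        for c in cv2.findContours(m,cv2.RETR_EXTERNAL,cv2.CHAIN_APPROX_NONE)[0]:
            if cv2.contourArea(c)>9000:
                wd=np.array([onz(r,(q0+.5)/3-.5+[195,100],z)[:2] for q0 in c[:,0].astype(float)],np.float32); print(f,off,np.round(cv2.minAreaRect(wd)[0],1),np.round(cv2.minAreaRect(wd)[1],1),round(cv2.minAreaRect(wd)[2],2))
a=np.hstack([cv2.imread(f'pics/{f}.png')[100:270,195:315] for f in ('w5','w8','w11')])
cv2.imwrite('pics/stk.png',cv2.resize(a,None,fx=2.2,fy=2.2))
E
```

```text
w5 12 [445.   34.8] [53.5 75.2] 0.45
w8 12 [445.2  35.5] [53.2 75.2] 0.74
w11 12 [445.4  34.9] [53.5 74.9] 0.45
```

The sealing rectangles agree with the assumed heights (size 53.4 × 75 at z = 32, 38 and 44 mm), so all three plates are stacked flat. Next is the bridge: I'll move over it and measure the handle.

```bash
python3 -m creep '[[1,[-1,0.7,-0.2],1.7],[1,[-2,1.4,-0.4],3.4],[1,[-3,2.1,-0.6],5.1],[1,[-4,2.8,-0.8],6.8],[1,[-5,3.5,-1],8.5],[1,[-6,4.2,-1],10.2],[1,[-7,4.9,-1],11.9],[1,[-8,5.6,-1],13.6],[1,[-9,6.2,-1],15.3],[1,[-9.8,6.5,-1],17],[1,[-9.8,6.5,-1],18],[1,[-9.8,6.5,-1],18]]'
python3 -m creep '[[1,[0,0,0],0],[1,[0,0,0],0],[1,[0,0,0],0]]' >/dev/null
python3 - <<'E'
from h import *
s=st(); w,r=shot('wrist','w12')
print(proj(r,[548,-64,154]),proj(r,[446,-67,112]),proj(r,[614,-62,165]))
cv2.imwrite('pics/w12b.png',cv2.convertScaleAbs(np.hstack([w]),alpha=1.3)[:,:,::-1])
E
```

```text
clock: 26.65
eef_pos: [511.4, -61.7, 230.3]
eef_rot: [-3.141, 0.002, 0.006]
wrist_force: [-0.0, 0.5, 0.2]
finger_gap: 94.0
finger_force: 0.0
{'clock': 26.95, 'joints': [-0.191, 0.213, 1.602, 0.0, 1.327, 1.371], 'eef_pos': [511.553, -61.406, 231.345], 'eef_rot': [-3.142, 0.0, 0.009], 'wrist_force': [-0.116, -0.299, 0.119], 'finger_gap': 94.27, 'finger_force': 0.0}
[257.17546884 160.97144631] [258.4296357  253.49036403] [255.67759013  72.78553365]
```

View pics/w12b.png

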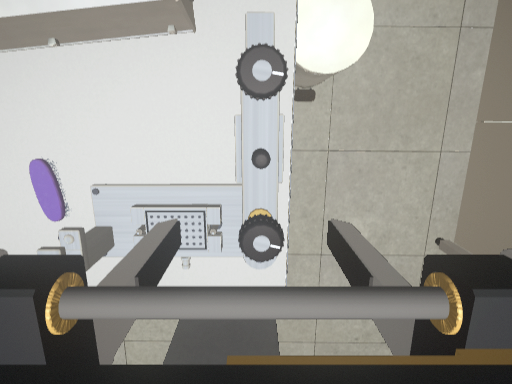

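The handle is at (261,158), knob A at (261,70) and knob B at (261,241); the stack shows clean on the rods.

```bash
python3 - <<'E'
from h import *
r=load('w12');q=load('top0')
print('h',onz(r,(261,158.5),154),'ka',onz(r,(261.5,70.5),168),'kb',onz(r,(261.5,240.5),168))
T=lambda u,v:(130+(u+.5)/3-.5,90+(v+.5)/3-.5)
print(tri([(r,(261,158.5)),(q,T(713,185))]),tri([(r,(261.5,70.5)),(q,T(723,87))]),tri([(r,(261.5,240.5)),(q,T(724,279))]))
goal(549,-67,142,0.0)
E
```

```text
h [550.05320349 -67.10163745 154.        ] ka [615.14713171 -66.15296212 168.        ] kb [484.1010893  -68.15557806 168.        ]
[550.54037644 -65.96212613 149.07111077] [615.49446021 -65.98098084 169.50456148] [485.04930148 -67.72451273 169.75241414]
shift [3.74, 0.59, 8.94] turn 0.1
```

```bash
python3 -m creep '[[1,[2,0.3,2],0],[1,[3.8,0.56,5],0],[1,[3.8,0.56,8],0],[1,[3.8,0.56,8.9],0],[1,[3.8,0.56,8.9],0],[-1,[3.8,0.56,8.9],0],[-1,[3.8,0.56,8.9],0],[-1,[3.8,0.56,8.9],0],[-1,[3.8,0.56,8.9],0],[-1,[3.8,0.56,8.9],0],[-1,[3.8,0.56,8.9],0],[-1,[3.8,0.56,8.9],0]]' 15
python3 -m creep '[[-1,[0,0,0],0],[-1,[0,0,0],0],[-1,[0,0,0],0]]'
python3 - <<'E'
from h import *
s=manip.read_state();e=s['eef_pos'];yaw=s['eef_rot'][2]
R=Ro.from_euler('xyz',s['eef_rot']).as_matrix()
P=np.array([446.2,-67.3]);rad=e[:2]-P;print(np.hypot(*rad),np.degrees(np.arctan2(rad[1],rad[0])))
a0=np.arctan2(rad[1],rad[0]);tot=np.pi/2+.01-a0;print('tot',np.degrees(tot))
for d in range(5,100,5):
    a=a0+np.radians(d);n=P+103*np.array([np.cos(a),np.sin(a)])
    print(d,(R.T@np.append(n-e[:2],0)/10).round(2)[:2],end=' ')
E
```

```text
clock: 28.2
eef_pos: [549.7, -66.9, 142.5]
eef_rot: [-3.142, -0.0, 0.008]
wrist_force: [0.7, -0.2, -1.0]
finger_gap: 41.1
finger_force: 0.0
clock: 28.5
eef_pos: [549.6, -66.9, 142.4]
eef_rot: [-3.142, 0.0, 0.008]
wrist_force: [-0.2, 0.0, 0.6]
finger_gap: 17.4
finger_force: 0.0
103.42575931717228 0.23050586215291072
tot 90.34245193297792
5 [-0.08 -0.9 ] 10 [-0.19 -1.79] 15 [-0.38 -2.67] 20 [-0.65 -3.53] 25 [-0.99 -4.36] 30 [-1.4  -5.15] 35 [-1.88 -5.91] 40 [-2.43 -6.63] 45 [-3.03 -7.29] 50 [-3.69 -7.9 ] 55 [-4.41 -8.45] 60 [-5.16 -8.94] 65 [-5.96 -9.36] 70 [-6.79 -9.7 ] 75 [-7.64 -9.98] 80 [ -8.52 -10.17] 85 [ -9.41 -10.29] 90 [-10.31 -10.34] 95 [-11.2 -10.3]
```

```bash
python3 -m creep '[[-1,[0,0,0],0],[-1,[-0.08,-0.9,0],-1],[-1,[-0.19,-1.79,0],-2],[-1,[-0.38,-2.67,0],-3],[-1,[-0.65,-3.53,0],-4],[-1,[-0.99,-4.36,0],-5],[-1,[-1.4,-5.15,0],-6],[-1,[-1.88,-5.91,0],-7],[-1,[-2.43,-6.63,0],-8],[-1,[-3.03,-7.29,0],-9],[-1,[-3.69,-7.9,0],-10],[-1,[-3.69,-7.9,0],-10]]'
python3 - <<'E'
from h import *
s=manip.read_state();e=s['eef_pos'];print(s['eef_rot'])
R=Ro.from_euler('xyz',s['eef_rot']).as_matrix()
P=np.array([446.2,-67.3]);rad=e[:2]-P;print(np.hypot(*rad),np.degrees(np.arctan2(rad[1],rad[0])))
a0=np.arctan2(rad[1],rad[0]);
for d in list(range(5,50,5)):
    a=a0+np.radians(d);n=P+103*np.array([np.cos(a),np.sin(a)])
    print(d,(R.T@np.append(n-e[:2],0)/10).round(2)[:2],end=' ')
E
```

```text
clock: 29.7
eef_pos: [511.2, 12.1, 142.4]
eef_rot: [-3.141, 0.001, 0.884]
wrist_force: [-2.7, -3.3, -0.2]
finger_gap: 15.5
finger_force: 15.0
[-3.14084200e+00  1.31495486e-03  8.83805537e-01]
102.58273769011964 50.696468089090104
5 [ 0.  -0.9] 10 [-0.12 -1.79] 15 [-0.31 -2.67] 20 [-0.58 -3.52] 25 [-0.93 -4.35] 30 [-1.34 -5.15] 35 [-1.83 -5.91] 40 [-2.37 -6.62] 45 [-2.98 -7.28]
```

```bash
python3 -m creep '[[-1,[0,-0.9,0],-1],[-1,[-0.12,-1.79,0],-2],[-1,[-0.31,-2.67,0],-3],[-1,[-0.58,-3.52,0],-4],[-1,[-0.93,-4.35,0],-5],[-1,[-1.34,-5.15,0],-6],[-1,[-1.83,-5.9,0],-7],[-1,[-1.83,-5.9,0],-7]]' 25
python3 -m creep '[[-1,[0,-0.3,0],-0.5],[-1,[-0.05,-0.6,0],-0.9],[-1,[-0.05,-0.8,0],-1],[-1,[-0.05,-0.8,0],-1]]'
python3 - <<'E'
from h import *
s=manip.read_state();e=s['eef_pos']
P=np.array([446.2,-67.3]);rad=e[:2]-P;print(np.hypot(*rad),np.degrees(np.arctan2(rad[1],rad[0])))
print(s['wrist_force'])
E
```

```text
clock: 30.5
eef_pos: [454.1, 34.6, 142.4]
eef_rot: [-3.141, 0.002, 1.494]
wrist_force: [-0.9, -7.9, -2.2]
finger_gap: 14.8
finger_force: 25.0
clock: 30.9
eef_pos: [446.3, 34.8, 142.4]
eef_rot: [-3.14, 0.001, 1.578]
wrist_force: [-8.2, -5.8, 4.3]
finger_gap: 14.8
finger_force: 25.0
102.1270074490458 89.95354042033215
[-8.21538203 -5.78236497  4.29766477]
```

```bash
for i in 1; do python3 -m creep '[[-1,[0.05,-0.1,0],0],[-1,[0.05,-0.2,0],0],[-1,[0.05,-0.2,0],0]]'; python3 -m creep '[[-1,[0,-0.1,0],0],[-1,[0,-0.2,0],0],[-1,[0,-0.2,0],0]]'; done
```

```text
clock: 31.2
eef_pos: [445.5, 34.9, 142.4]
eef_rot: [3.14, 0.002, 1.578]
wrist_force: [4.0, -9.7, -4.3]
finger_gap: 14.9
finger_force: 25.0
clock: 31.5
eef_pos: [445.3, 34.9, 142.5]
eef_rot: [3.135, 0.002, 1.578]
wrist_force: [21.4, -8.5, -17.2]
finger_gap: 15.2
finger_force: 25.0
```

The bridge is against its end stop: reaction 21 N, no further motion. I'll relax, release, rise, and look at both knobs.

```bash
python3 -m creep '[[-1,[0,0.2,0],0],[-1,[0,0.35,0],0],[-1,[0,0.35,0],0],[0.06,[0,0.35,0],0],[0.06,[0,0.35,0],0],[0.06,[0,0.35,0],0],[0.06,[0,0.35,-3],0],[0.06,[-1.5,0.35,-7],0],[0.06,[-3.5,0.2,-8.9],0],[0.06,[-3.5,0.2,-8.9],0],[0.06,[-3.5,0.2,-8.9],0]]'
python3 -m creep '[[0.06,[0,0,0],0],[0.06,[0,0,0],0]]' >/dev/null
python3 - <<'E'
from h import *
s=st(); w,r=shot('wrist','w13');shot('top','top4')
for X in ([445.2,35.5,154],[444.6,101.6,169],[445.9,-30.5,169]): print(proj(r,X))
cv2.imwrite('pics/w13b.png',cv2.convertScaleAbs(w,alpha=1.3)[:,:,::-1])
E
```

```text
clock: 32.6
eef_pos: [445.1, 1.1, 230.9]
eef_rot: [-3.141, -0.0, 1.577]
wrist_force: [0.1, 0.2, 0.0]
finger_gap: 49.7
finger_force: 0.0
{'clock': 32.8, 'joints': [-0.079, 0.055, 1.784, 0.0, 1.305, -0.087], 'eef_pos': [444.917, 1.514, 230.357], 'eef_rot': [-3.14, -0.0, 1.579], 'wrist_force': [0.056, -0.065, -0.686], 'finger_gap': 49.909, 'finger_force': 0.0}
[255.07989222 164.9870294 ]
[255.15790538  76.32605935]
[255.25733832 247.37397103]
```

View pics/w13b.png

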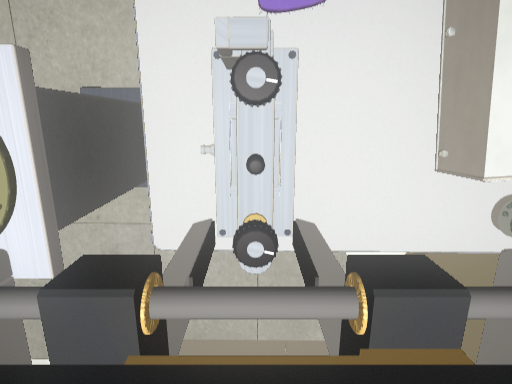

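The bridge is closed in the catch, with knob A at (256,78), knob B at (256,245) and the handle at (256,163). I'll read the knob pointer angles in code.

```bash
cat > knob.py <<'E'
from h import *
def pointer(im,r,c,z,br):
    """clockwise angle of white mark from bridge-right direction; br=bridge direction (rad, world); refines centre by dark blob"""
    g=cv2.cvtColor(im,cv2.COLOR_RGB2GRAY).astype(np.float32)
    samp=lambda x,y:cv2.remap(g,*[np.array([[v]],np.float32) for v in proj(r,[x,y,z])],cv2.INTER_LINEAR)[0,0]
    th=np.radians(np.arange(0,360,2)); best=None
    def prof(cx,cy,rad): return np.array([samp(cx+rad*np.cos(t),cy+rad*np.sin(t)) for t in th])
    # centre: max contrast of light hub (r<~7) is not reliable; use dark annulus r 10..16
    for dx in np.arange(-4,4.1,1):
        for dy in np.arange(-4,4.1,1):
            v=np.mean([np.median(np.array([samp(c[0]+dx+R*np.cos(t),c[1]+dy+R*np.sin(t)) for t in th[::10]])) for R in (10,13,16)])\
              +np.mean([samp(c[0]+dx+R*np.cos(t),c[1]+dy+R*np.sin(t)) for R in (10,16) for t in th[::10]])
            if best is None or v<best[0]: best=(v,dx,dy)
    cx,cy=c[0]+best[1],c[1]+best[2]
    p=np.mean([prof(cx,cy,R) for R in (10,12,14,16)],0); b=np.median(p); q=np.clip(p-b-0.5*(p.max()-b),0,None)
    i=p.argmax(); d=np.angle(np.exp(1j*(th-th[i]))); q[np.abs(d)>.4]=0
    t=th[i]+(q*d).sum()/q.sum()
    return (cx,cy),float((br-np.pi/2-t+np.pi)%(2*np.pi)-np.pi),float(p.max()-b)
if __name__=='__main__':
    for f,br,A,B in (('w12',.0146,(615,-66),(484,-68)),('w13',np.pi/2+.01,(444.6,101.6),(445.9,-30.5))):
        im=cv2.imread(f'pics/{f}.png')[:,:,::-1];r=load(f)
        print(f,pointer(im,r,A,169.5,br),pointer(im,r,B,169.5,br))
E
python3 knob.py; python3 -c "
from h import *
goal(444.8,101,175,np.pi/2+.005)"
```

```text
w12 ((np.float64(614.0), np.float64(-66.0)), 0.07710283148178743, 104.4107666015625) ((np.float64(484.0), np.float64(-67.0)), 0.3481149198861573, 133.0679931640625)
w13 ((np.float64(445.6), np.float64(100.6)), 0.15316616930625848, 95.824951171875) ((np.float64(446.9), np.float64(-30.5)), 0.37602869656140303, 100.479736328125)
shift [9.96, 0.06, 5.58] turn 0.04
```

```bash
python3 -m creep '[[0.06,[4,0,0],0],[0.06,[8,0,1],0],[0.06,[9.95,0.03,4],0],[0.06,[9.95,0.03,7],0],[0.06,[9.95,0.03,7.2],0],[0.06,[9.95,0.03,7.2],0],[-1,[9.95,0.03,7.2],0],[-1,[9.95,0.03,7.2],0],[-1,[9.95,0.03,7.2],0],[-1,[9.95,0.03,7.2],0],[-1,[9.95,0.03,7.2],0]]' 40
python3 -m creep '[[-1,[0,0,0.03],1.4],[-1,[0,0,0.07],2.9],[-1,[0,0,0.1],4.3],[-1,[0,0,0.15],5.8],[-1,[0,0,0.18],7.2],[-1,[0,0,0.22],8.6],[-1,[0,0,0.25],10.1],[-1,[0,0,0.3],11.5],[-1,[0,0,0.33],13],[-1,[0,0,0.36],14.4],[-1,[0,0,0.36],14.4]]'
python3 -c "
from h import *
print(manip.read_state()['moment'])"
```

```text
clock: 34.0
eef_pos: [445.4, 100.3, 160.5]
eef_rot: [3.14, -0.0, 1.578]
wrist_force: [0.1, 0.1, 7.3]
finger_gap: 36.0
finger_force: 40.0
clock: 35.1
eef_pos: [445.2, 100.5, 156.9]
eef_rot: [3.141, -0.002, 0.317]
wrist_force: [-2.7, -0.0, 8.4]
finger_gap: 35.5
finger_force: 40.0
[ 0.02333036  0.54983796 -0.07088172]
```

```bash
python3 -m creep '[[0.06,[0,0,0],14.4],[0.06,[0,0,0],14.4],[0.06,[0,0,-4],14.4],[0.06,[-0.8,2.5,-4.5],12.8],[0.06,[-1.6,5,-4.5],11.2],[0.06,[-2.4,7.5,-4.5],9.6],[0.06,[-3.2,10,-4.5],8],[0.06,[-4,12.5,-4.5],6.4],[0.06,[-4,12.5,-4.5],4.8],[0.06,[-4,12.5,-4.5],3.2],[0.06,[-4,12.5,-4.5],1.6],[0.06,[-4,12.5,-4.5],0]]' | head -3; python3 -c "
from h import *
goal(446,-30.5,158.5,np.pi/2+.008)"
```

```text
clock: 36.3
eef_pos: [446.4, -31.0, 201.1]
eef_rot: [3.141, -0.0, 0.327]
shift [-0.02, -0.06, 4.26] turn -14.34
```

```bash
python3 -m creep '[[0.06,[0,0,0],-1.7],[0.06,[0,0,0],-3.4],[0.06,[0,0,0],-5.1],[0.06,[0,0,0],-6.8],[0.06,[0,0,0],-8.5],[0.06,[0,0,0],-10.2],[0.06,[0,0,0],-11.9],[0.06,[0,0,0],-13.6],[0.06,[0,0,0],-14.3],[0.06,[0,0,0],-14.3]]' | head -3
cat > pt.py <<'E'
from knob import *
import sys
# usage: pt.py name za zb
s=manip.read_state(); w,r=shot('wrist',sys.argv[1]); br=np.pi/2+.01
for n,c,z in (('A',(445.1,101.),float(sys.argv[2])),('B',(446.3,-30.7),float(sys.argv[3]))):
    u=proj(r,[*c,z])
    if 15<u[1]<262: print(n,pointer(w,r,c,z,br),u.round())
    else: print(n,'out',u)
print(s['clock'],s['eef_pos'].round(1),round(s['eef_rot'][2],3))
E
python3 pt.py w14 166 169; python3 -c "
from h import *
goal(446,-30.5,158.5,np.pi/2+.008)"
```

```text
clock: 37.3
eef_pos: [446.4, -30.9, 201.1]
eef_rot: [3.141, 0.0, 1.57]
A out [252.1832868   14.11753432]
B ((np.float64(446.3), np.float64(-31.7)), 0.271850755539762, 102.782470703125) [254. 222.]
37.3 [446.4 -30.9 201.1] 1.57
shift [0.04, -0.04, 4.26] turn -0.13
```

```bash
python3 -m creep '[[0.06,[0.04,-0.04,3],0],[0.06,[0.04,-0.04,4.25],0],[0.06,[0.04,-0.04,4.25],0],[-1,[0.04,-0.04,4.25],0],[-1,[0.04,-0.04,4.25],0],[-1,[0.04,-0.04,4.25],0],[-1,[0.04,-0.04,4.25],0]]' 40 | grep -E "pos|force|gap"
python3 -m creep '[[-1,[0,0,0.03],1.4],[-1,[0,0,0.07],2.9],[-1,[0,0,0.1],4.3],[-1,[0,0,0.15],5.8],[-1,[0,0,0.18],7.2],[-1,[0,0,0.22],8.6],[-1,[0,0,0.25],10.1],[-1,[0,0,0.3],11.5],[-1,[0,0,0.33],13],[-1,[0,0,0.36],14.4],[-1,[0,0,0.36],14.4]]'
python3 -m creep '[[0.06,[0,0,0],0],[0.06,[0,0,0],0],[0.06,[0,0,-4],0],[0.06,[0,0,-7.2],-1.6],[0.06,[0.3,-1,-7.2],-3.2],[0.06,[0.8,-2.8,-7.2],-4.8],[0.06,[0.8,-2.8,-7.2],-6.4],[0.06,[0.8,-2.8,-7.2],-8],[0.06,[0.8,-2.8,-7.2],-9.6],[0.06,[0.8,-2.8,-7.2],-11.2],[0.06,[0.8,-2.8,-7.2],-12.8],[0.06,[0.8,-2.8,-7.2],-14.4]]' | head -3
python3 pt.py w15 166 165; python3 -c "
from h import *
goal(445.2,101,155.5,np.pi/2+.008)"
```

```text
eef_pos: [446.4, -30.4, 159.2]
wrist_force: [0.3, -0.5, 6.0]
finger_gap: 36.0
finger_force: 40.0
clock: 39.15
eef_pos: [446.7, -30.9, 155.6]
eef_rot: [3.14, -0.002, 0.311]
wrist_force: [3.1, -5.2, 5.4]
finger_gap: 35.5
finger_force: 40.0
clock: 40.35
eef_pos: [444.6, -1.1, 226.4]
eef_rot: [-3.14, -0.0, 1.578]
A ((np.float64(444.1), np.float64(101.0)), 1.4836979611444017, 101.7398681640625) [256.  73.]
B ((np.float64(446.3), np.float64(-30.7)), 1.5416451042852986, 143.53173828125) [256. 245.]
40.35 [444.6  -1.1 226.4] 1.578
shift [10.2, 0.22, 7.09] turn 0.09
```

Pointers read A = 1.48 and B = 1.54 rad, so they're balanced. I'll do the next pair.

```bash
python3 -m creep '[[0.06,[4,0.1,0],0],[0.06,[8,0.15,1],0],[0.06,[10.2,0.2,4],0],[0.06,[10.2,0.2,6.9],0],[0.06,[10.2,0.2,7],0],[0.06,[10.2,0.2,7],0],[-1,[10.2,0.2,7],0],[-1,[10.2,0.2,7],0],[-1,[10.2,0.2,7],0],[-1,[10.2,0.2,7],0]]' 40 | grep -E "pos|force|gap"
python3 -m creep '[[-1,[0,0,0.03],1.4],[-1,[0,0,0.07],2.9],[-1,[0,0,0.1],4.3],[-1,[0,0,0.15],5.8],[-1,[0,0,0.18],7.2],[-1,[0,0,0.22],8.6],[-1,[0,0,0.25],10.1],[-1,[0,0,0.3],11.5],[-1,[0,0,0.33],13],[-1,[0,0,0.36],14.4],[-1,[0,0,0.36],14.4]]'
python3 -m creep '[[0.06,[0,0,0],0],[0.06,[0,0,0],0],[0.06,[0,0,-4],0],[0.06,[-0.8,2.4,-5],-1.6],[0.06,[-1.6,4.9,-5],-3.2],[0.06,[-2.4,7.4,-5],-4.8],[0.06,[-3.2,9.9,-5],-6.4],[0.06,[-4,12.5,-5],-8],[0.06,[-4,12.5,-5],-9.6],[0.06,[-4,12.5,-5],-11.2],[0.06,[-4,12.5,-5],-12.8],[0.06,[-4,12.5,-5],-14.4]]' | head -3
python3 -c "
from h import *
goal(446.4,-30.7,155,np.pi/2+.008)"
```

```text
eef_pos: [447.0, 100.5, 158.0]
wrist_force: [-5.8, -0.2, 8.3]
finger_gap: 35.5
finger_force: 40.0
clock: 42.5
eef_pos: [447.0, 100.2, 154.3]
eef_rot: [3.141, -0.0, 0.308]
wrist_force: [-5.8, -2.4, 7.9]
finger_gap: 35.6
finger_force: 40.0
clock: 43.7
eef_pos: [447.7, -30.8, 203.5]
eef_rot: [3.141, 0.0, 1.575]
shift [0.01, -0.13, 4.85] turn -0.04
```

```bash
python3 -m creep '[[0.06,[0,-0.12,3],0],[0.06,[0,-0.12,4.8],0],[0.06,[0,-0.12,4.8],0],[-1,[0,-0.12,4.8],0],[-1,[0,-0.12,4.8],0],[-1,[0,-0.12,4.8],0],[-1,[0,-0.12,4.8],0]]' 40 | grep -E "pos|force|gap"
python3 -m creep '[[-1,[0,0,0.03],1.4],[-1,[0,0,0.07],2.9],[-1,[0,0,0.1],4.3],[-1,[0,0,0.15],5.8],[-1,[0,0,0.18],7.2],[-1,[0,0,0.22],8.6],[-1,[0,0,0.25],10.1],[-1,[0,0,0.3],11.5],[-1,[0,0,0.33],13],[-1,[0,0,0.36],14.4],[-1,[0,0,0.36],14.4]]'
python3 -m creep '[[0.06,[0,0,0],0],[0.06,[0,0,0],0],[0.06,[0,0,-4],0],[0.06,[0,0,-7.5],-1.6],[0.06,[0.3,-1,-7.5],-3.2],[0.06,[0.8,-2.8,-7.5],-4.8],[0.06,[0.8,-2.8,-7.5],-6.4],[0.06,[0.8,-2.8,-7.5],-8],[0.06,[0.8,-2.8,-7.5],-9.6],[0.06,[0.8,-2.8,-7.5],-11.2],[0.06,[0.8,-2.8,-7.5],-12.8],[0.06,[0.8,-2.8,-7.5],-14.4]]' | head -3
python3 pt.py w16 162 162; python3 -c "
from h import *
goal(445.5,101,153,np.pi/2+.008)"
```

```text
eef_pos: [446.7, -30.6, 156.2]
wrist_force: [-1.8, -0.1, 7.2]
finger_gap: 35.2
finger_force: 40.0
clock: 45.5
eef_pos: [447.1, -31.1, 152.7]
eef_rot: [3.14, -0.002, 0.309]
wrist_force: [-1.0, -4.1, 6.1]
finger_gap: 36.2
finger_force: 40.0
clock: 46.7
eef_pos: [445.2, -1.3, 226.5]
eef_rot: [-3.141, -0.0, 1.576]
A ((np.float64(443.1), np.float64(101.0)), 2.6730921362284654, 103.2061767578125) [255.  74.]
B ((np.float64(445.3), np.float64(-30.7)), 2.6461246456625815, 116.7821044921875) [255. 243.]
46.7 [445.2  -1.3 226.5] 1.576
shift [10.23, 0.17, 7.35] turn 0.07
```

```bash
python3 -m creep '[[0.06,[4,0.05,0],0],[0.06,[8,0.05,1],0],[0.06,[10.2,0.05,4],0],[0.06,[10.2,0.05,7.1],0],[0.06,[10.2,0.05,7.3],0],[0.06,[10.2,0.05,7.3],0],[-1,[10.2,0.05,7.3],0],[-1,[10.2,0.05,7.3],0],[-1,[10.2,0.05,7.3],0],[-1,[10.2,0.05,7.3],0]]' 40 | grep -E "pos|force|gap"
python3 -m creep '[[-1,[0,0,0.03],1.4],[-1,[0,0,0.07],2.9],[-1,[0,0,0.1],4.3],[-1,[0,0,0.15],5.8],[-1,[0,0,0.18],7.2],[-1,[0,0,0.22],8.6],[-1,[0,0,0.25],10.1],[-1,[0,0,0.3],11.5],[-1,[0,0,0.33],13],[-1,[0,0,0.36],14.4],[-1,[0,0,0.36],14.4]]'
python3 -m creep '[[0.06,[0,0,0],0],[0.06,[0,0,0],0],[0.06,[0,0,-4],0],[0.06,[-0.8,2.4,-5],-1.6],[0.06,[-1.6,4.9,-5],-3.2],[0.06,[-2.4,7.4,-5],-4.8],[0.06,[-3.2,9.9,-5],-6.4],[0.06,[-4,12.5,-5],-8],[0.06,[-4,12.5,-5],-9.6],[0.06,[-4,12.5,-5],-11.2],[0.06,[-4,12.5,-5],-12.8],[0.06,[-4,12.5,-5],-14.4]]' | head -3
python3 -c "
from h import *
goal(446.2,-30.7,152,np.pi/2+.008)"
```

```text
eef_pos: [446.2, 100.4, 154.8]
wrist_force: [-3.7, -0.7, 6.8]
finger_gap: 36.1
finger_force: 40.0
clock: 48.85
eef_pos: [446.2, 100.3, 151.2]
eef_rot: [3.141, -0.001, 0.308]
wrist_force: [-4.3, -0.7, 8.3]
finger_gap: 35.6
finger_force: 40.0
clock: 50.05
eef_pos: [446.4, -30.9, 200.1]
eef_rot: [3.141, 0.0, 1.575]
shift [0.02, -0.03, 4.81] turn -0.04
```

```bash
python3 -m creep '[[0.06,[0,-0.03,3],0],[0.06,[0,-0.03,4.8],0],[0.06,[0,-0.03,4.8],0],[-1,[0,-0.03,4.8],0],[-1,[0,-0.03,4.8],0],[-1,[0,-0.03,4.8],0],[-1,[0,-0.03,4.8],0]]' 40 | grep -E "pos|force|gap"
python3 -m creep '[[-1,[0,0,0.03],1.4],[-1,[0,0,0.07],2.9],[-1,[0,0,0.1],4.3],[-1,[0,0,0.15],5.8],[-1,[0,0,0.18],7.2],[-1,[0,0,0.22],8.6],[-1,[0,0,0.25],10.1],[-1,[0,0,0.3],11.5],[-1,[0,0,0.33],13],[-1,[0,0,0.36],14.4],[-1,[0,0,0.36],14.4]]'
python3 -m creep '[[0.06,[0,0,0],0],[0.06,[0,0,0],0],[0.06,[0,0,-4],0],[0.06,[0,0,-7.8],-1.6],[0.06,[0.3,-1,-7.8],-3.2],[0.06,[0.8,-2.8,-7.8],-4.8],[0.06,[0.8,-2.8,-7.8],-6.4],[0.06,[0.8,-2.8,-7.8],-8],[0.06,[0.8,-2.8,-7.8],-9.6],[0.06,[0.8,-2.8,-7.8],-11.2],[0.06,[0.8,-2.8,-7.8],-12.8],[0.06,[0.8,-2.8,-7.8],-14.4]]' | head -3
python3 pt.py w17 158 158; python3 -c "
from h import *
goal(445.5,101,150,np.pi/2+.008)"
```

```text
eef_pos: [446.5, -30.8, 152.9]
wrist_force: [-0.8, 0.3, 6.8]
finger_gap: 35.9
finger_force: 40.0
clock: 51.85
eef_pos: [446.8, -31.1, 149.4]
eef_rot: [3.14, -0.002, 0.309]
wrist_force: [0.6, -2.7, 5.4]
finger_gap: 36.1
finger_force: 40.0
clock: 53.05
eef_pos: [445.0, -1.5, 226.3]
eef_rot: [-3.141, -0.0, 1.576]
A ((np.float64(443.1), np.float64(100.0)), -2.2550202193264397, 113.0860595703125) [255.  74.]
B ((np.float64(445.3), np.float64(-30.7)), -2.293946790342911, 100.566650390625) [256. 241.]
53.05 [445.   -1.5 226.3] 1.576
shift [10.25, 0.2, 7.63] turn 0.07
```

Pointers read A = 4.03 and B = 3.99; the target for 3 mm squeeze is about 5.24. One last fifth of a turn each.

```bash
python3 -m creep '[[0.06,[4,0.07,0],0],[0.06,[8,0.07,1],0],[0.06,[10.2,0.07,4],0],[0.06,[10.2,0.07,7.1],0],[0.06,[10.2,0.07,7.6],0],[0.06,[10.2,0.07,7.6],0],[-1,[10.2,0.07,7.6],0],[-1,[10.2,0.07,7.6],0],[-1,[10.2,0.07,7.6],0],[-1,[10.2,0.07,7.6],0]]' 40 | grep -E "pos|force|gap"
python3 -m creep '[[-1,[0,0,0.03],1.4],[-1,[0,0,0.07],2.9],[-1,[0,0,0.1],4.3],[-1,[0,0,0.15],5.8],[-1,[0,0,0.18],7.2],[-1,[0,0,0.22],8.6],[-1,[0,0,0.25],10.1],[-1,[0,0,0.3],11.5],[-1,[0,0,0.33],13],[-1,[0,0,0.35],14],[-1,[0,0,0.35],14]]'
python3 -m creep '[[0.06,[0,0,0],0],[0.06,[0,0,0],0],[0.06,[0,0,-4],0],[0.06,[-0.8,2.4,-5],-1.6],[0.06,[-1.6,4.9,-5],-3.2],[0.06,[-2.4,7.4,-5],-4.8],[0.06,[-3.2,9.9,-5],-6.4],[0.06,[-4,12.5,-5],-8],[0.06,[-4,12.5,-5],-9.6],[0.06,[-4,12.5,-5],-11.2],[0.06,[-4,12.5,-5],-12.8],[0.06,[-4,12.5,-5],-14]]' | head -3
python3 -c "
from h import *
goal(446.2,-30.7,148.5,np.pi/2+.008)"
```

```text
eef_pos: [446.2, 100.3, 151.6]
wrist_force: [-4.1, -1.3, 7.1]
finger_gap: 35.4
finger_force: 40.0
clock: 55.2
eef_pos: [446.2, 100.3, 148.3]
eef_rot: [3.141, -0.002, 0.344]
wrist_force: [-5.1, 0.8, 9.2]
finger_gap: 35.6
finger_force: 40.0
clock: 56.4
eef_pos: [451.0, -30.9, 197.1]
eef_rot: [3.141, 0.0, 1.575]
shift [0.03, -0.48, 4.86] turn -0.05
```

```bash
python3 -m creep '[[0.06,[0,-0.48,2],0],[0.06,[0,-0.48,4],0],[0.06,[0,-0.48,4.85],0],[0.06,[0,-0.48,4.85],0],[-1,[0,-0.48,4.85],0],[-1,[0,-0.48,4.85],0],[-1,[0,-0.48,4.85],0],[-1,[0,-0.48,4.85],0]]' 40 | grep -E "pos|force|gap"
python3 -m creep '[[-1,[0,0,0.03],1.4],[-1,[0,0,0.07],2.9],[-1,[0,0,0.1],4.3],[-1,[0,0,0.15],5.8],[-1,[0,0,0.18],7.2],[-1,[0,0,0.22],8.6],[-1,[0,0,0.25],10.1],[-1,[0,0,0.3],11.5],[-1,[0,0,0.33],13],[-1,[0,0,0.35],14.1],[-1,[0,0,0.35],14.1]]'
python3 -m creep '[[0.06,[0,0,0],0],[0.06,[0,0,0],0],[0.06,[0,0,-4],0],[0.06,[0,0,-8.2],-1.6],[0.06,[0.3,-1,-8.2],-3.2],[0.06,[0.8,-2.8,-8.2],-4.8],[0.06,[0.8,-2.8,-8.2],-6.4],[0.06,[0.8,-2.8,-8.2],-8],[0.06,[0.8,-2.8,-8.2],-9.6],[0.06,[0.8,-2.8,-8.2],-11.2],[0.06,[0.8,-2.8,-8.2],-12.8],[0.06,[0.8,-2.8,-8.2],-14.1]]' | head -3
python3 pt.py w18 154.5 154.5
python3 - <<'E'
from h import *
t,q=shot('top','top5'); s,_=shot('scene','scene5'); w=cv2.imread('pics/w18.png')
a=cv2.resize(w[30:280,190:320],None,fx=2.2,fy=2.2)
b=cv2.resize(s[170:330,200:400,::-1],None,fx=2.4,fy=2.4)
o=np.zeros((560,790,3),np.uint8);o[:a.shape[0],:a.shape[1]]=a;o[:b.shape[0],300:300+b.shape[1]]=b
c=cv2.resize(t[150:240,250:400,::-1],(260,156));o[390:546,300:560]=c
cv2.imwrite('pics/fin.png',cv2.convertScaleAbs(o,alpha=1.3))
E
```

```text
eef_pos: [446.5, -30.8, 149.1]
wrist_force: [-0.7, 0.5, 5.2]
finger_gap: 35.8
finger_force: 40.0
clock: 58.3
eef_pos: [446.8, -31.1, 145.7]
eef_rot: [3.14, -0.002, 0.336]
wrist_force: [1.0, -2.9, 6.9]
finger_gap: 35.8
finger_force: 40.0
clock: 59.5
eef_pos: [444.2, -1.5, 226.7]
eef_rot: [-3.141, -0.0, 1.575]
A ((np.float64(445.1), np.float64(100.0)), -1.1859914760298704, 114.1588134765625) [256.  75.]
B ((np.float64(445.3), np.float64(-30.7)), -0.9061011595783941, 106.0933837890625) [257. 239.]
59.5 [444.2  -1.5 226.7] 1.575
```

View pics/fin.png

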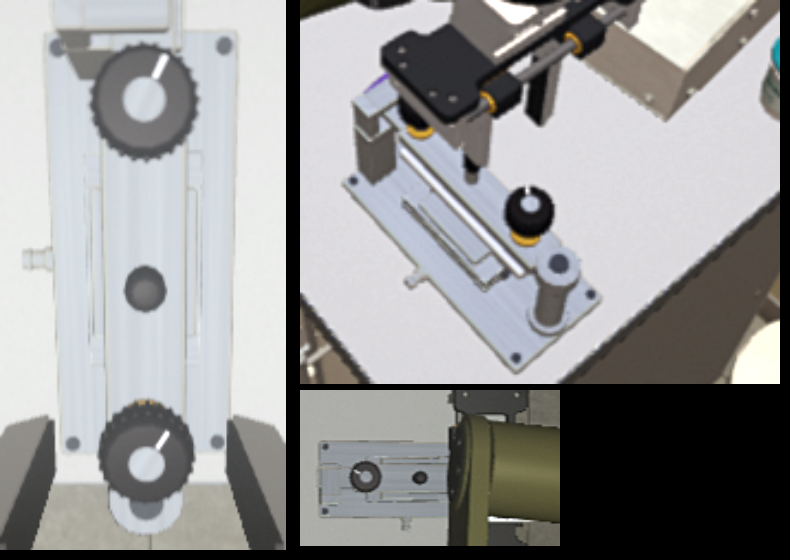

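The composite shows the bridge home in the catch column and the pressure plate down on the stack. In the left crop the hubs are at (145,100) and (147,463), with pointers at about 5.1 (A) and 5.35 rad (B). I'll measure both knobs again from identical viewpoints, so the bias cancels in the difference.

```bash
python3 -m creep '[[0.06,[4,0.1,1],0],[0.06,[8.35,0.1,2.7],0],[0.06,[8.35,0.1,2.7],0],[0.06,[8.35,0.1,2.7],0],[0.06,[8.35,0.1,2.7],0],[0.06,[8.35,0.1,2.7],0]]' | head -2
python3 pt.py w19 154.5 154.5
python3 -m creep '[[0.06,[-4,0.05,0],0],[0.06,[-8,0.1,0],0],[0.06,[-12,0.1,0],0],[0.06,[-13.15,0.1,0],0],[0.06,[-13.15,0.1,0],0],[0.06,[-13.15,0.1,0],0],[0.06,[-13.15,0.1,0],0]]' | head -2
python3 pt.py w20 154.5 154.5
cat > fine.py <<'E'
from h import *
def fine(f,c,z,hub=True,thr=100):
    im=cv2.imread(f'pics/{f}.png',0); r=load(f); N=400; S=8. # rectified patch, 8 px/mm, +-25mm
    g=(np.arange(N)-N/2)/S; X=np.array([proj(r,[c[0]+b,c[1]+a,z]) for a in g[::-1] for b in g]).astype(np.float32).reshape(N,N,2)
    P=cv2.remap(im,X,None,cv2.INTER_CUBIC)
    res={}
    m=(P<75).astype(np.uint8); m=cv2.morphologyEx(m,cv2.MORPH_OPEN,np.ones((9,9)))
    k=max(cv2.findContours(m,cv2.RETR_EXTERNAL,cv2.CHAIN_APPROX_NONE)[0],key=cv2.contourArea)
    (ux,uy),rad=cv2.minEnclosingCircle(k)
    # bright hub + mark
    b=((P>105)).astype(np.uint8); yy,xx=np.mgrid[:N,:N]; d=np.hypot(xx-ux,yy-uy)/S; 
    b[d>15]=0; ys,xs=np.nonzero(b*(d<8)); hx,hy=xs.mean(),ys.mean()
    ys,xs=np.nonzero(b*(d>9)); mx,my=xs.mean(),ys.mean()
    for n,(ox,oy) in (('outline',(ux,uy)),('hub',(hx,hy))):
        t=np.arctan2(-(my-oy),mx-ox); res[n]=round(float((.01-t)%(2*np.pi)),3)
    # mark's own axis
    v=cv2.fitLine(np.c_[xs,ys].astype(np.float32),cv2.DIST_L2,0,.01,.01).ravel(); t=np.arctan2(-v[1],v[0])
    res['axis mod pi']=round(float((.01-t)%np.pi),3)
    print(f,'rad',round(rad/S,1),'n',len(xs),res); return res
if __name__=='__main__':
    fine('w19',(445.1,100.3),154.5); fine('w20',(446.2,-30.9),154.5)
E
python3 fine.py
```

```text
clock: 60.25
eef_pos: [445.7, 81.0, 200.3]
A ((np.float64(446.1), np.float64(101.0)), -1.1496272220429666, 98.1517333984375) [253. 190.]
B out [255.43588971 343.26851788]
60.25 [445.7  81.  200.3] 1.567
clock: 61.0
eef_pos: [446.3, -48.7, 199.9]
A out [252.42966928 -12.05686405]
B ((np.float64(445.3), np.float64(-30.7)), -0.9296117666051478, 102.30908203125) [254. 193.]
61.0 [446.3 -48.7 199.9] 1.571
w19 rad 19.3 n 1232 {'outline': 5.512, 'hub': 5.369, 'axis mod pi': 1.905}
w20 rad 19.5 n 1284 {'outline': 5.65, 'hub': 5.488, 'axis mod pi': 1.967}
```

```bash
python3 - <<'E'
from h import *
for f,c in (('w13A',(445.1,100.6)),('w13B',(446.2,-30.9)),('w19',(445.1,100.3)),('w20',(446.2,-30.9))):
    z=169.5 if 'w13' in f else 154.5
    im=cv2.imread(f'pics/{f[:3]}.png',0); r=load(f[:3]); N=200; S=4.
    g=(np.arange(N)-N/2)/S; X=np.array([proj(r,[c[0]+b,c[1]+a,z]) for a in g[::-1] for b in g]).astype(np.float32).reshape(N,N,2)
    P=cv2.remap(im,X,None,cv2.INTER_CUBIC)
    n,l,s,ce=cv2.connectedComponentsWithStats((P>130).astype(np.uint8))
    print(f,[(s[i,4],((ce[i]-N/2)/S*[1,-1]).round(1).tolist()) for i in range(1,n) if s[i,4]>20 and np.hypot(*(ce[i]-N/2))/S<19])
    for row in cv2.resize(P,(50,50),interpolation=cv2.INTER_AREA)[2:48]: print(''.join(' .:-=+*#%@'[min(9,int(v)//22)] for v in row))
E
```

```text
w13A [(np.int32(19445), [2.1, -1.9]), (np.int32(2820), [1.1, 0.4])]
################################*#*###%%%%%%%%%%%%
######*#########################*#*#*#%%%%%%%%%%%%
#####**####*#*******************+#*###############
++++++++++++++++++++++++===+====+#*#*#############
=========+++++=+++++++=-+++-=+++##*#*###########**
========*#####*##*+**+--===-=###*#*#*###########+=
========*#####*##+:--::::::::-==-**############*==
========#####*+*=-:----------::::=*#**#########+==
+======+*****=--::---------------:-++*#########*==
=============-::------------------::-*##########*+
+==========--::--------------------::+############
*=========--:-----------------------:-=*##########
#+========-::------------------------::-*#########
##=======-::--------------------------::+#########
##*======-:---------------------------::+#########
###+====-::----------==++++=-----------:-*########
###*====::----------=*#####*+=----------:-+#######
####***+::---------=*########*=---------::+#######
#######+:---------=*##########*=---------:+#######
######*=:---------+############+---------:=#######
######=-:-=-
[... 7885 characters left out ...]
-------------------------:==#########
##########+:-------------------------:-**#########
##########+::-----------------------:-+####%%%%%%%
%%%%%%%%%%#=-:---------------------::-##%%%%%%%%%%
%%%%%%%%%%%*==-:-----------------::===%%%%%%%%%%%%
%%%%%%%%%%%++*-:-:--------------::=**=#%%%%%%%%%%%
%%%%%%%%%%#=*#+++-:----------:----*##**%%%%%%%%%%%
%%%%%%%%%%*+#####*-:--:::::::-+***####*%%%%%%%%%%%
%%%%%%%%%%**######*++--------=########*#%%%%%%%%%%
%%%%%%%%%#**#######*=-=--=-=-=*#######*#%%%%%%%%%%
%%%%%%%%%#*#######*=-========-+#######**%%%%%%%%%%
%%%%%%%%%#########*-===========*######**%%%%%%%%%%
%%%%%%%%%#########+============*#######*%%%%%%%%%%
%%%%%%%%%#########============-+########%%%%%%%%%%
```

```bash
python3 - <<'E'
from h import *
for f,c in (('w13A',(445.1,100.6)),('w13B',(446.2,-30.9)),('w19',(445.1,100.3)),('w20',(446.2,-30.9))):
    z=169.5 if 'w13' in f else 154.5
    im=cv2.imread(f'pics/{f[:3]}.png',0); r=load(f[:3]); N=400; S=8.
    g=(np.arange(N)-N/2)/S; X=np.array([proj(r,[c[0]+b,c[1]+a,z]) for a in g[::-1] for b in g]).astype(np.float32).reshape(N,N,2)
    P=cv2.remap(im,X,None,cv2.INTER_LINEAR)
    for thr in (175,190):
        n,l,s,ce=cv2.connectedComponentsWithStats((P>thr).astype(np.uint8))
        k=[i for i in range(1,n) if s[i,4]>150 and 8<np.hypot(*(ce[i]-N/2))/S<18]
        for i in k:
            ys,xs=np.nonzero(l==i); v=cv2.fitLine(np.c_[xs,ys].astype(np.float32),cv2.DIST_L2,0,.01,.01).ravel()
            print(f,thr,s[i,4],'cw rad mod pi',round(float((.01+np.arctan2(v[1],v[0]))%np.pi),3))
E
```

```text
w13A 175 842 cw rad mod pi 0.172
w13A 190 648 cw rad mod pi 0.176
w13B 175 803 cw rad mod pi 0.233
w13B 190 576 cw rad mod pi 0.233
w19 175 824 cw rad mod pi 2.03
w19 190 662 cw rad mod pi 2.036
w20 175 807 cw rad mod pi 2.128
w20 190 648 cw rad mod pi 2.133
```

Line fits to the pointers give A = 5.18 and B = 5.27 rad: squeeze of about 2.9 mm, lean of about 0.3 mm. I'll move clear and hand in.

```bash
python3 -m creep '[[0.06,[0,0,-2],0],[0.06,[0,0,-5],0],[0.06,[0,0,-5],0],[0.06,[0,0,-5],0]]' | head -2; python3 -c "
from cell import manip
print(manip.sign_off())"
```

```text
clock: 61.45
eef_pos: [446.4, -49.0, 249.9]
the job is handed in; nothing more can be done
None
```

The job is handed in at 61 s: all three plates are stacked on the rods, the bridge is home in its catch, and by the knob pointers the springs are squeezed about 2.9 mm with the yoke leaning about 0.3 mm; one extra wrist turn while letting go of knob A added about 0.1 rad, still within the lean limit.

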